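Hold the sensor probe in the UV lamp's beam

TASK

Lift the black light cap off the slot in the amber UV chamber's lid and stand it on the table midway between the chamber and the probe stand. Take the sensor probe (block-shaped handle, not the T-handled wiping paddle) from the stand, pass it straight down through the slot and finish holding it there, gripped, upright and still, not resting on the slot, with its round window facing the lamp and level with the lamp's lens. Leave everything else where it is.

Things in the scene. Friction and masses are not known exactly. Their poses are not given: they have to be found in the camera images.
- chamber: UV chamber fixed to the table: box 170 (x) x 180 (y) x 140 mm high, amber see-through panels, white lid, finned lamp head on its left (+y) side out to y = 168 mm. Origin: centre of its underside, on the table; z up. In the lid's middle stands a black collar, 46 (x) x 26 (y) outside, 15 high, round the slot. Inside it is open down to a floor 16 mm above the table.
- slot_mouth (a point): centre of the slot at the collar's upper rim, 155 mm above the table; axes as the chamber's, slot long along x. A 5 mm deep bevel (40 x 20 mm at the rim) leads into the throat, 32 (x) x 12 (y) mm and 10 mm deep: 2 mm more than the probe's blade both ways.
- lamp_lens (a point): centre of the lamp's round lens inside the chamber, 75 mm above the table and 34 mm to the +y side of the slot's centre plane; it shines along -y. Axes as the chamber's.
- cap_grip (a point): centre of the grip bar, 40 (x) x 12 (y) x 34 mm high, that stands on the black light cap's body, 58 (x) x 38 (y) x 21 mm high, hollow below. The point is 38 mm above the cap's underside. At the start the cap sits loosely over the collar, rim on the lid (140 mm above the table), x and y along the chamber's within a few degrees; lift it 25 mm to clear the collar. 70 g.
- cap: the same light cap; origin at the centre of its underside.
- stand: white block 100 (x) x 140 (y) x 55 mm high, fixed, on a steel foot plate 112 x 152 mm, right of the chamber (centres 370 to 450 mm apart); origin at the centre of its underside, z up, y to its left, towards the chamber. Two wells at y = +42 and -42 mm, 34 (x) x 14 (y) mm, 45 mm deep: the probe stands in one, the wiping paddle in the other, either way. Lift 50 mm to clear.
- probe_grip (a point): centre of the sensor probe's block handle, 34 (x) x 24 (y) x 50 mm high, 135 mm above its tip. z up the probe. Below it an aluminium blade 30 (x) x 10 (y) x 110 mm long (last 3 mm 1 mm slimmer all round), sensor window on its +y face. In the stand: upright, tip 10 mm above the table, x and y along the stand's. Too low by 15 mm, the handle rests on the collar. 110 to 180 g.
- probe_window (a point): centre of the probe's round sensor window (16 mm) on the blade's +y face, 15 mm above the tip, so 120 mm below probe_grip and 5 mm to the +y side; axes as probe_grip's. In the stand it is hidden in the well and faces the chamber side.
- probe: the same sensor probe; origin at the centre of its tip.
- paddle_mid (a point): the wiping paddle in the stand's other well: the same blade with a T-shaped handle, bar 70 (x) x 18 (y) x 22 mm; the point lies 135 mm above its tip. Leave it in place.
- jar: a white plastic jar, diameter 56, height 62; it stands on the table beyond the gap between chamber and stand (sizes in mm); leave it where it is. Origin at the centre of its underside.
- syringe: an adhesive syringe lying on the table, about 120 x 34 x 22, on the far side of the chamber (sizes in mm); leave it where it is. Origin at the centre of its underside.
- bottle: a white round dispensing bottle with a spout, diameter 72, height 180, right of the stand (sizes in mm); leave it where it is. Origin at the centre of its underside.
- parts_tray: a clear open tray of small white connectors, 150 x 110 x 32, right of the stand (sizes in mm); leave it where it is. Origin at the centre of its underside.
- meter: a grey hand-held meter lying flat, 130 x 75 x 24, left of the chamber (sizes in mm); leave it where it is. Origin at the centre of its underside.
- wipe_box: a white box of wipes, 115 x 125 x 60, left of the chamber (sizes in mm); leave it where it is. Origin at the centre of its underside.
Mind the look-alikes: they are no part of the job. What is shaped like the probe but green is not meant.

How it is judged:
By the outcome, as a careful person would: the job done as asked, in the order asked, and still so for the second after the job is handed in, while the arm keeps its last pose, push and grip.
It also fails if it takes over 72 s, if anything falls off the work surface, if the arm or the gripper's body presses on something with over 40 N, if the wrist force passes 120 N, or if a joint passes its speed limit or range.

ROBOT

A 6-joint arm with a two-finger parallel gripper is mounted at the origin on the work surface. World frame = base frame: x ahead of the robot, y to its left, z up, the work surface at z = 0. Lengths are in mm, angles in rad, forces in N, time in s.
With the tool pointing down it reaches from about 275 to 750 mm from the base axis. Payload 10.2 kg.
Tool frame: the origin (TCP) lies at the very end of the fingers, on their centre line; the grasp point (between the pads) lies behind it (ctrl.grasp_offset is the z of the grasp point in the tool frame, in mm); z points along the fingers, y is the direction in which the jaws open and shut (so a half turn about z gives the same grasp; the last joint's range is limited). The gripper opens to 85 mm and grips with 20 to 120 N. Pads are 22 mm wide; open, the fingers measure 114 mm over their backs; the gripper's body (76 mm by 85 mm) begins 54 mm behind the grasp point. The pads swing forward as they close: fully open they stand 13 mm farther back than shut.
Start: joints at [1.108, 0.313, 1.498, -0, 1.331, -0.223], TCP at [124.705, 509.98, 231.294] pointing down, gripper open.
Joint ranges: [-2.94, 2.94], [-0.97, 2.17], [0.19, 2.56], [-1.23, 4.37], [0.02, 3.11], [-2.88, 2.88]. Speed limits (rad/s): [2.39, 2.39, 3.01, 3.14, 3.14, 3.14].

INTERFACE

Orientations are given as a unit quaternion [w, x, y, z].
In Python, from rig import ctrl, capture, job gives the robot as it stands. The module is installed in compiled form; this text tells all that it offers.
- The arm moves only by the tool move_arm, never from a script. Its argument "series" is a list of rows, each a list of 7 numbers: the turn, a rotation vector about the tool's x, y, z in rad, then the shift along the tool's x, y, z in cm, then the opening, from 0 (shut) to 1 (fully open). A call has 1 to 5 rows; each row is the pose to reach, as a shift and turn from the pose measured when the call began, along the tool's axes at that moment; what a row does not reach only later rows make up. A row lasts 1/12 s, in which the tool goes at most 41.7 mm and 7.16 degrees, less where a joint would pass 70% of its speed; a pose out of reach is approached as far as the arm can. A call with a gripper value outside its range is refused whole. The fingers move at their own pace and stop on an object; "grip_force" is the grip in N (left out, the last holds). Time passes only in rows, so rows that repeat a pose let the fingers close. It gives the time, the measured TCP pose, the force and the opening at its end, in the units of the state.
- ctrl.sense(): the state, without advancing time (a new reading comes with each control period).
- capture(name): name is "side" or "top" or "wrist"; returns a dict with "frame" (480x640x3 uint8, red, green, blue), "mtx" (3x3 intrinsics, pixels), "R" (3x3) and "t" (3): a world point X has camera coordinates R X + t. Camera axes: x right, y down, z forward; pixel columns grow to the right and rows downward; lengths in mm; the calibration is good to about 2 mm. A picture is of the moment at which its call begins. There is no depth.
- job.finish_job(): hands the job in, once; it reports no verdict.
The state is a dict: "time_s": time; "joints": joint angles; "dq": joint speeds; "tau": joint torques, N m; "eef_pos": TCP position; "ee_rot": TCP orientation; "force": force on the tool from outside, world axes, zero at the start; "wrist_torque": the same for the moment, N m; "grip_width": opening from 0.0 (shut) to 1.0 (fully open).
Only numpy, scipy, OpenCV 4.12 (cv2) and the standard library are available. Lean on these libraries where they do the work, as an engineer would, in place of code of your own. Each camera call takes 0.05 s, during which the arm holds its last target.

## Working session

There is one attempt and no reset: what is moved stays moved. The work goes in short steps, Python scripts to look and compute and a tool call to move; the robot and the scene stay as the last step left them, time stands still between calls to the robot, and variables do not carry over. Pictures are saved under pics/ and viewed, and the job is handed in when it is done.

Besides the shell and the picture viewer there is one more tool, called after "Request:" as name(argument=value, ...), one argument or row to a line, values as JSON. move_arm: Moves the arm, as the interface text tells. Its arguments: {"type":"object","properties":{"series":{"type":"array","items":{"type":"array","items":{"type":"number"}}},"grip_force":{"type":"number"}},"required":["series"]}

```bash
mkdir -p pics; ls; python3 - <<'E'
from rig import ctrl, capture, job
import cv2,numpy as np
print(ctrl.sense()); print(ctrl.grasp_offset)
for n in ["side","top","wrist"]:
    c=capture(n); cv2.imwrite(f"pics/{n}0.png",c["frame"][:,:,::-1]); print(n,c["mtx"].round(1).tolist(),c["R"].round(4).tolist(),c["t"].round(1).tolist())
E
```

```text
pics
{'time_s': 0.0, 'joints': array([ 1.10760054e+00,  3.13487684e-01,  1.49842057e+00, -6.35049176e-06,
        1.33102444e+00, -2.23378297e-01]), 'dq': array([ 1.40856260e-03, -4.59500385e-04,  2.83893809e-04, -2.11694082e-04,
        6.36780770e-06,  8.31025464e-05]), 'tau': array([-1.38956708e-03, -4.12267435e+01, -2.59738863e+01, -3.55367292e-04,
        4.16901894e-03,  1.07143376e-05]), 'eef_pos': array([124.58579207, 509.73970469, 230.72201694]), 'ee_rot': array([-2.22614133e-04,  1.19620832e-01,  9.92819423e-01, -6.31964543e-04]), 'force': array([-0.3413564 ,  0.32560208, -0.63300927]), 'wrist_torque': array([-0.04019317,  0.03739105, -0.0283894 ]), 'grip_width': 1.0023280639792065}
-18.700000000000003
side [[588.5, 0.0, 322.0], [0.0, 588.5, 238.2], [0.0, 0.0, 1.0]] [[0.937, -0.3488, 0.0199], [-0.2257, -0.6477, -0.7277], [0.2667, 0.6773, -0.6856]] [-517.0, 236.1, 1417.0]
top [[486.6, 0.0, 308.3], [0.0, 486.6, 242.2], [0.0, 0.0, 1.0]] [[0.0148, -0.9998, -0.0105], [-0.9975, -0.014, -0.0697], [0.0695, 0.0115, -0.9975]] [-20.4, 554.6, 1493.7]
wrist [[380.7, 0.0, 318.9], [0.0, 380.7, 237.5], [0.0, 0.0, 1.0]] [[0.2383, 0.9712, -0.0012], [0.9247, -0.2265, 0.3061], [0.297, -0.074, -0.952]] [-524.3, -40.6, 380.0]
```

View pics/side0.png

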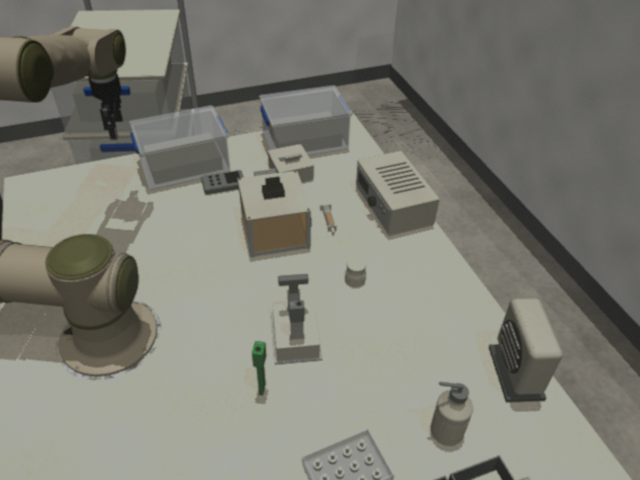

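View pics/top0.png

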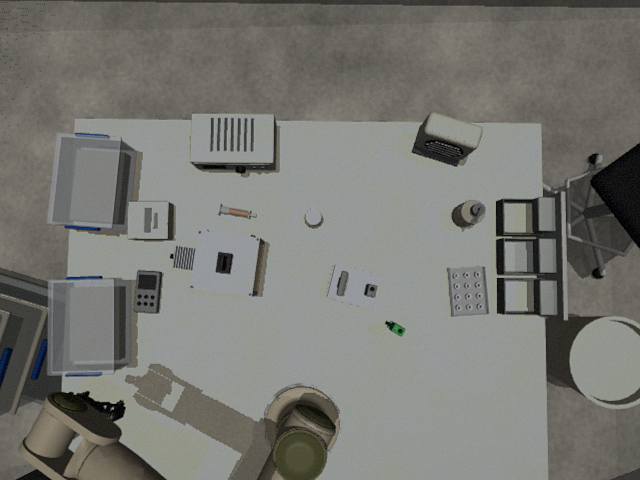

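View pics/wrist0.png

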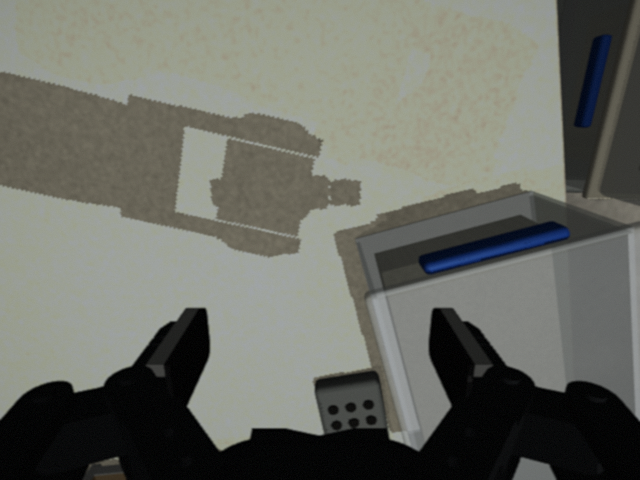

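The top view shows the chamber around (225,262) with its black cap, and the stand around (355,286). The candidates for the probe are the small dark block at (371,290), the T-bar paddle at (343,284) and the green decoy at (396,327). I'll crop in close to check the choice.

```bash
python3 - <<'E'
import cv2,numpy as np
t=cv2.imread("pics/top0.png"); s=cv2.imread("pics/side0.png")
cv2.imwrite("pics/c1.png",cv2.resize(t[220:345,160:420],None,fx=3,fy=3,interpolation=cv2.INTER_CUBIC))
cv2.imwrite("pics/c2.png",cv2.resize(s[140:400,210:400],None,fx=3,fy=2.3,interpolation=cv2.INTER_CUBIC)[:600])
cv2.imwrite("pics/c2.png",cv2.resize(s[260:400,220:380],None,fx=4,fy=4,interpolation=cv2.INTER_CUBIC))
cv2.imwrite("pics/c3.png",cv2.resize(s[130:260,220:360],None,fx=4,fy=4,interpolation=cv2.INTER_CUBIC))
E
```

```text
(no output)
```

View pics/c1.png

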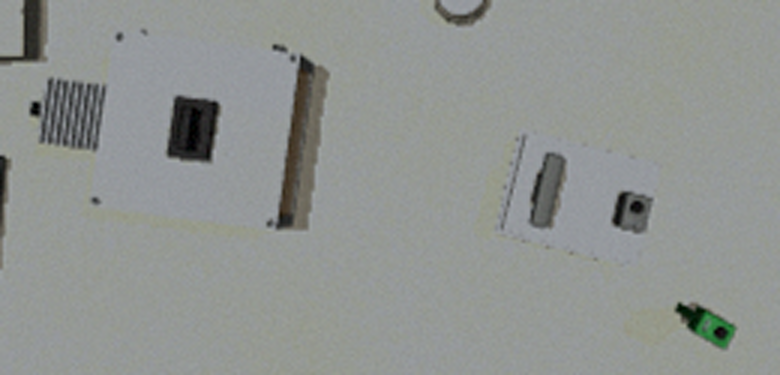

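View pics/c2.png

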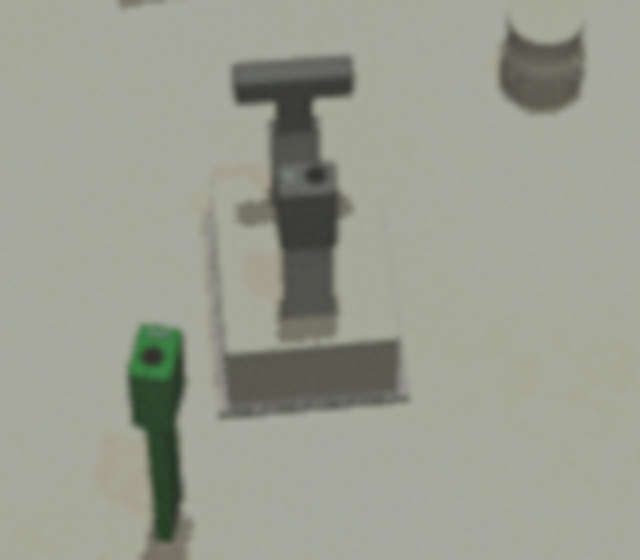

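View pics/c3.png

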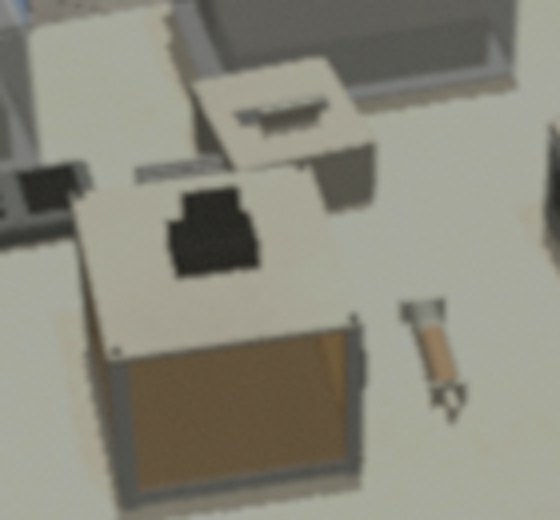

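The probe is the dark grey block with a black dot on top, at (371,290) in the top view. The T-bar at (343,284) is the paddle, and the green look-alike at (396,327) stands outside the stand. Next I'll fit wireframe models to both views.

```bash
cat > h.py <<'E'
import numpy as np,cv2
from scipy.optimize import least_squares
from scipy.spatial.transform import Rotation as Ro
def proj(c,X):
    X=np.atleast_2d(X).astype(float); p=(X@c["R"].T+c["t"]); q=p@c["mtx"].T; return q[:,:2]/q[:,2:]
def pose(x,y,a):
    c,s=np.cos(a),np.sin(a)
    return lambda P:np.atleast_2d(P).astype(float)@np.array([[c,s,0],[-s,c,0],[0,0,1]])+[x,y,0]
def box(lx,ly,z0,z1,cx=0,cy=0):
    return np.array([[cx+sx*lx/2,cy+sy*ly/2,z] for z in(z0,z1) for sx,sy in((-1,-1),(1,-1),(1,1),(-1,1))])
ED=[(0,1),(1,2),(2,3),(3,0),(4,5),(5,6),(6,7),(7,4),(0,4),(1,5),(2,6),(3,7)]
def draw(img,c,V,sc,off,col):
    p=(proj(c,V)-off+0.5)*sc-0.5
    for a,b in ED: cv2.line(img,tuple(np.round(p[a]*8).astype(int)),tuple(np.round(p[b]*8).astype(int)),col,1,cv2.LINE_AA,3)
def ray(c,uv,z):
    d=np.linalg.solve(c["mtx"],[uv[0],uv[1],1]); d=c["R"].T@d; o=-c["R"].T@c["t"]; return o+d*(z-o[2])/d[2]
E
python3 - <<'E'
from h import *
from rig import capture
import pickle
C={n:capture(n) for n in("top","side")}; pickle.dump(C,open("cams0.pkl","wb"))
c=C["top"]; f=lambda u,v:(160+u/3,220+v/3)
for n,uv,z in[("ch lid corners",(118,30),140),("",(302,57),140),("",(280,230),140),("",(93,205),140),("capbar",(193,128),195),("st",(524,135),55),("",(658,162),55),("",(638,265),55),("",(500,230),0),("probe top",(633,211),170),("pad bar",(548,190),160),("jar",(462,5),62)]:
    print(n,ray(c,f(*uv),z).round(0))
E
```

```text
ch lid corners [577. 300. 140.]
 [554. 123. 140.]
 [389. 140. 140.]
 [410. 318. 140.]
capbar [483. 215. 195.]
st [484. -94.  55.]
 [ 459. -229.   55.]
 [ 356. -209.   55.]
 [387. -72.   0.]
probe top [ 413. -190.  170.]
pad bar [ 431. -112.  160.]
jar [614. -29.  62.]
```

```bash
cat > ov.py <<'E'
from h import *
import pickle,sys
C=pickle.load(open("cams0.pkl","rb"))
def ov(out,ch,st,pr=None,cap=None):
    ch=pose(ch[0],ch[1],np.radians(ch[2])); st=pose(st[0],st[1],np.radians(st[2]))
    B=[(ch(box(170,180,0,140)),(0,0,255)),(ch(box(40,12,161,195)),(0,255,255)),(ch(box(58,38,140,161)),(255,255,0)),
       (st(box(100,140,0,55)),(0,0,255)),(st(box(34,24,120,170,0,-42)),(0,255,255)),(st(box(70,18,134,156,0,42)),(255,0,255))]
    for n,rois in(("top",[(170,210,300,305),(320,255,390,315)]),("side",[(230,140,330,260),(260,260,330,370)])):
        ims=[]
        for x0,y0,x1,y1 in rois:
            s=min(400/(x1-x0),560/(y1-y0)); s=390/(x1-x0)
            im=cv2.resize(C[n]["frame"][y0:y1,x0:x1,::-1],None,fx=s,fy=s,interpolation=cv2.INTER_CUBIC)
            for V,col in B: draw(im,C[n],V,s,np.array([x0,y0]),col)
            im=cv2.copyMakeBorder(im[:600],0,max(0,600-im.shape[0]),0,10,cv2.BORDER_CONSTANT); ims.append(im[:600])
        cv2.imwrite(f"pics/{out}_{n}.png",np.hstack(ims)[:,:800])
E
python3 - <<'E'
from ov import *
ov("o1",(482,220,-7.4),(421,-150,-10.5))
E
```

```text
(no output)
```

View pics/o1_top.png

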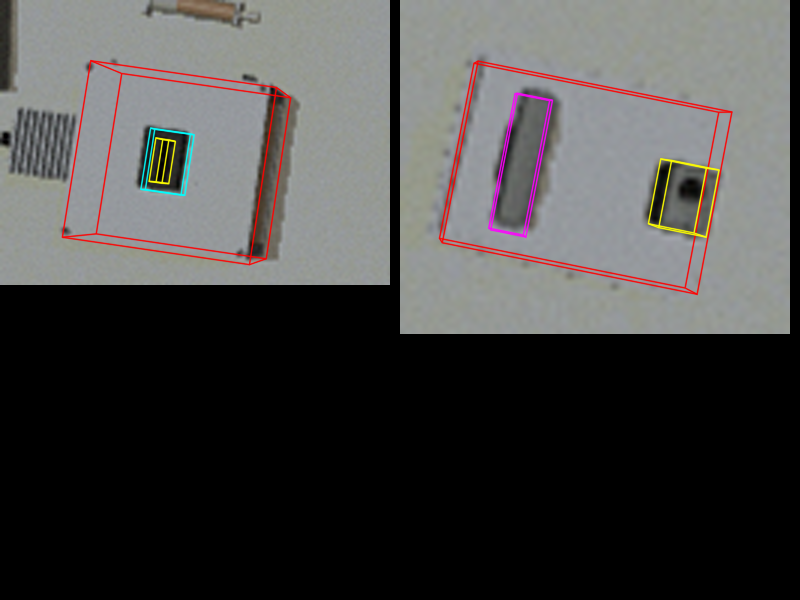

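View pics/o1_side.png

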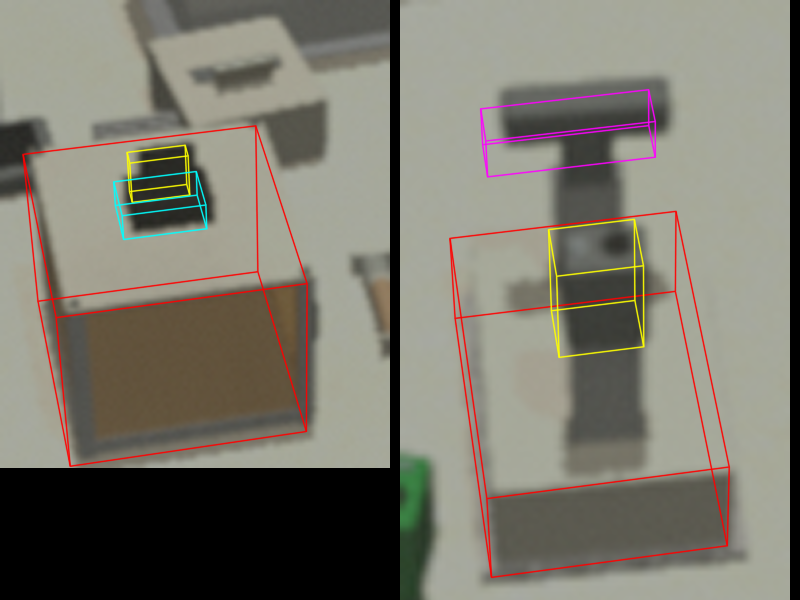

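```bash
cat > plan.py <<'E'
from h import *
from rig import ctrl,capture
def Rt(yaw_deg): # tool z down, tool y = object's y axis
    a=np.radians(yaw_deg); y=np.array([-np.sin(a),np.cos(a),0]); z=np.array([0,0,-1.]); return np.array([np.cross(y,z),y,z]).T
def plan(x,y,z,yaw):
    s=ctrl.sense(); q=s["ee_rot"]; R=Ro.from_quat([q[1],q[2],q[3],q[0]]).as_matrix()
    rv=Ro.from_matrix(R.T@Rt(yaw)).as_rotvec(); d=R.T@(np.array([x,y,z])-s["eef_pos"])/10
    print("t",round(s["time_s"],2),"pos",s["eef_pos"].round(1),"F",s["force"].round(1),"w",round(s["grip_width"],3),"turn",rv.round(4),"shift cm",d.round(2))
def shot(n,name,roi=None,fx=1):
    c=capture(n); f=c["frame"][:,:,::-1]
    if roi: x0,y0,x1,y1=roi; f=cv2.resize(f[y0:y1,x0:x1],None,fx=fx,fy=fx,interpolation=cv2.INTER_CUBIC)
    cv2.imwrite(f"pics/{name}.png",f); return c
E
python3 -c "
from plan import *
plan(484,217,320,-7.4)"
```

```text
t 0.25 pos [124.7 509.9 231.1] F [ 0.1 -0.3 -0.1] w 1.002 turn [-0.0005 -0.0002 -0.1107] shift cm [-41.86 -19.92  -8.89]
```

Request:
move_arm(
  series=[
    [0,0,-0.02,-4,-2,-4,1],
    [0,0,-0.04,-7,-3.5,-8,1],
    [0,0,-0.06,-11,-5,-8.9,1],
    [0,0,-0.08,-14.5,-7,-8.9,1],
    [0,0,-0.11,-18,-8.7,-8.9,1],
  ],
)

```text
time_s: 0.67
eef_pos: [263.9, 395.2, 320.3]
ee_rot: [0.001, 0.064, 0.998, 0.001]
force: [0.2, 0.4, 0.6]
grip_width: 1.001
```

```bash
python3 -c "
from plan import *
plan(484,217,320,-7.4)"
```

```text
t 0.67 pos [263.9 395.2 320.3] F [0.2 0.4 0.6] w 1.001 turn [0.0018 0.0018 0.0014] shift cm [-24.1  -14.87   0.05]
```

Request:
move_arm(
  series=[
    [0,0,0,-3.4,-2.1,0,1],
    [0,0,0,-6.8,-4.2,0,1],
    [0,0,0,-10.2,-6.3,0,1],
    [0,0,0,-13.6,-8.4,0,1],
    [0,0,0,-17,-10.5,0,1],
  ],
)

```text
time_s: 1.08
eef_pos: [420.4, 267.8, 320.5]
ee_rot: [0.001, 0.064, 0.998, 0.001]
force: [0.5, 1.2, -0.5]
grip_width: 1.0
```

Request:
move_arm(
  series=[
    [0,0,0,-3.5,-2.2,0,1],
    [0,0,0,-7,-4.3,0,1],
    [0,0,0,-7,-4.3,0,1],
    [0,0,0,-7,-4.3,0,1],
  ],
)

```text
time_s: 1.42
eef_pos: [485.3, 214.8, 319.7]
ee_rot: [0.0, 0.065, 0.998, 0.001]
force: [0.1, 1.1, 0.2]
grip_width: 0.997
```

```bash
python3 -c "
from plan import *
plan(484,217,320,-7.4)
shot('wrist','w1')"
```

```text
t 1.42 pos [485.3 214.8 319.7] F [0.1 1.1 0.2] w 0.997 turn [ 0.0015  0.0004 -0.0019] shift cm [ 0.16  0.2  -0.03]
```

View pics/w1.png

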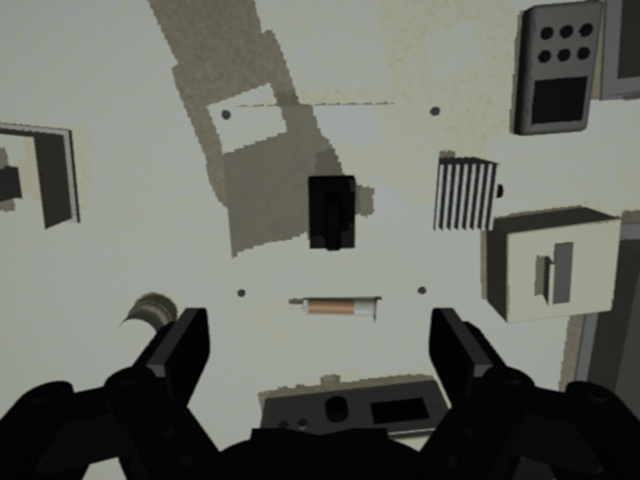

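The wrist view shows the lid's four corner screws at about (225,114), (435,110), (241,292) and (422,290), and the cap at (332,212). I'll refine these points and intersect their rays with the lid and cap heights.

```bash
python3 - <<'E'
from plan import *
import pickle
c=capture("wrist"); pickle.dump(c,open("w1.pkl","wb"))
g=cv2.cvtColor(c["frame"],cv2.COLOR_RGB2GRAY).astype(float)
P=[]
for u,v in((225,114),(435,110),(241,292),(422,290)):
    w=g[v-8:v+9,u-8:u+9]; m=(w<np.median(w)*0.62); ys,xs=np.nonzero(m); k=[u-8+xs.mean(),v-8+ys.mean()]; X=ray(c,k,140); P.append(X); print(np.round(k,1),m.sum(),X.round(1))
P=np.array(P); print("centre",P.mean(0)); 
for a,b in((0,1),(2,3),(2,0),(3,1)):
    d=P[b]-P[a]; print(np.linalg.norm(d).round(1),np.degrees(np.arctan2(d[1],d[0])).round(2))
f=c["frame"][90:310,210:450,::-1]
cv2.imwrite("pics/w1c.png",cv2.resize(c["frame"][160:270,270:400,::-1],None,fx=5,fy=5,interpolation=cv2.INTER_CUBIC)*2)
E
```

```text
[224.5 115.3] 58 [398.3 150.4 140. ]
[433.1 112.4] 62 [417.9 317.5 140. ]
[239.7 293.2] 42 [555.6 132.  140. ]
[419.8 290.7] 43 [575.  299.1 140. ]
centre [486.71846328 224.73350981 140.        ]
168.2 83.3
168.3 83.37
158.4 173.32
158.2 173.35
```

View pics/w1c.png

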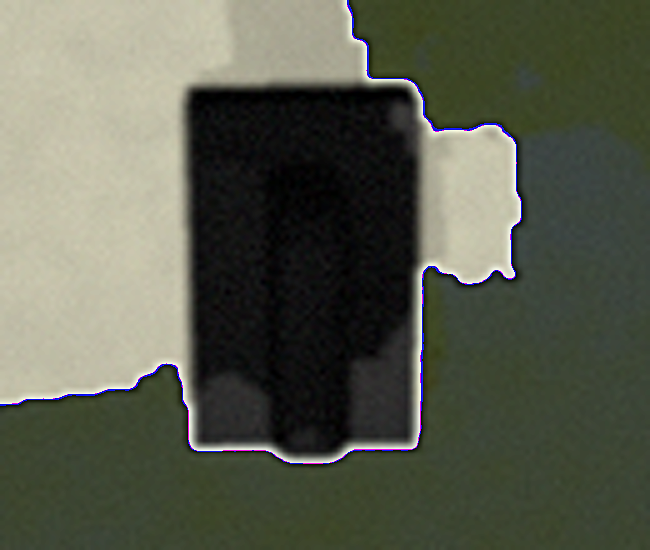

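```bash
python3 - <<'E'
from plan import *
import pickle
C=pickle.load(open("cams0.pkl","rb"))
for n in("top","side"):
  c=C[n]; g=cv2.cvtColor(c["frame"],cv2.COLOR_RGB2GRAY).astype(float)
  big=cv2.resize(g,None,fx=4,fy=4,interpolation=cv2.INTER_CUBIC)
  P=[]
  pr=proj(c,[[398,150,140],[418,317,140],[556,132,140],[575,299,140]]); print(n,pr.round(1).tolist())
x0,y0=185,220
im=cv2.resize(C["top"]["frame"][220:305,185:275,::-1],None,fx=7,fy=7,interpolation=cv2.INTER_CUBIC); cv2.imwrite("pics/t2.png",im)
im=cv2.resize(C["side"]["frame"][160:260,230:320,::-1],None,fx=6,fy=6,interpolation=cv2.INTER_CUBIC); cv2.imwrite("pics/s2.png",im)
E
```

```text
top [[249.9, 293.5], [191.5, 285.5], [257.4, 238.2], [199.5, 230.8]]
side [[247.5, 217.9], [238.7, 179.1], [307.2, 209.3], [294.0, 171.8]]
```

View pics/t2.png

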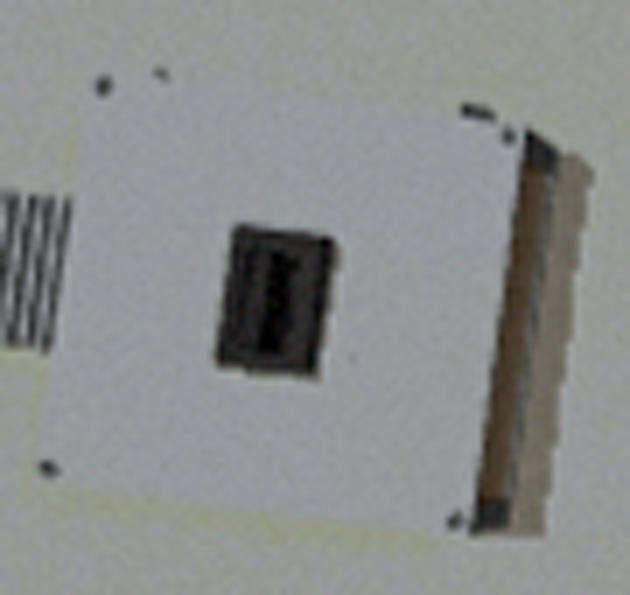

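View pics/s2.png

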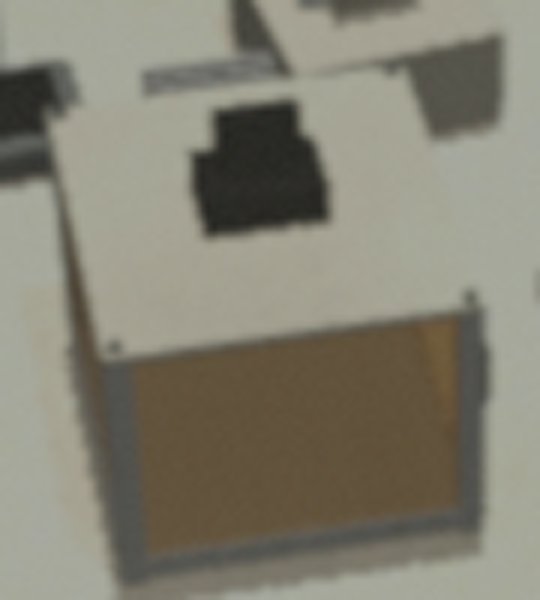

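```bash
python3 - <<'E'
from plan import *
import pickle
c=pickle.load(open("w1.pkl","rb"))
f=lambda u,v:((u+.5)/5-.5+270,(v+.5)/5-.5+160)
A=ray(c,f(191,447),161);B=ray(c,f(418,447),161);print(A,B,B-A,np.degrees(np.arctan2(*(B-A)[1::-1])), (A+B)/2)
D=ray(c,f(188,88),140);E=ray(c,f(414,84),140);print(D,E,E-D)
d=(B-A)[:2]/np.linalg.norm((B-A)[:2]); n=np.array([d[1],-d[0]])
print("far mid - 29n",(A+B)[:2]/2-29*n,"near mid+29n",(D+E)[:2]/2+29*n)
F=ray(c,f(279,455),195);G=ray(c,f(345,455),195);print("bar far",F,G,(F+G)[:2]/2-20*n)
E
```

```text
[513.13118603 202.73790714 161.        ] [518.10128734 240.61393542 161.        ] [ 4.97010131 37.87602828  0.        ] 82.52434626059981 [515.61623668 221.67592128 161.        ]
[456.44070473 209.59302387 140.        ] [460.73877246 247.66060339 140.        ] [ 4.29806773 38.06757952  0.        ]
far mid - 29n [486.86272986 225.44896319] near mid+29n [487.34324542 224.85377173]
bar far [504.20675054 218.1630111  195.        ] [505.49087764 227.9484197  195.        ] [485.01880938 225.65781327]
```

The cap centre comes out at about (487,225) with a yaw of about −7°. That agrees with the chamber centre from the screws: (486.7,224.7) at −6.7°. I'll grasp the bar at TCP z≈166 so the fingertips clear the cap body at 161.

```bash
python3 -c "
from plan import *
plan(487,225,166,-7)"
```

```text
t 1.52 pos [483.8 216.6 320.5] F [-0.7  0.4  0.3] w 0.998 turn [ 0.002   0.0014 -0.0054] shift cm [-0.19  0.84 15.45]
```

Request:
move_arm(
  series=[
    [0.002,0.001,-0.005,-0.1,0.4,2.5,1],
    [0.002,0.001,-0.005,-0.2,0.85,5.5,1],
    [0.002,0.001,-0.005,-0.2,0.85,8.5,1],
    [0.002,0.001,-0.005,-0.2,0.85,11,1],
    [0.002,0.001,-0.005,-0.2,0.85,11,1],
  ],
)

```text
time_s: 1.93
eef_pos: [484.1, 225.8, 206.4]
ee_rot: [-0.004, 0.06, 0.998, -0.001]
force: [-0.9, 0.2, 0.2]
grip_width: 1.003
```

```bash
python3 -c "
from plan import *
plan(487,225,166,-7)
shot('wrist','w2')"
```

```text
t 1.93 pos [484.1 225.8 206.4] F [-0.9  0.2  0.2] w 1.003 turn [-0.0025 -0.0072  0.0017] shift cm [-0.33 -0.03  4.04]
```

View pics/w2.png

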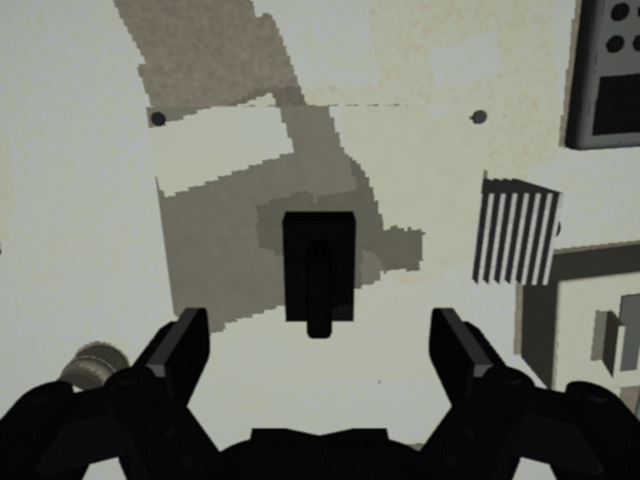

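The bar at u≈319 is centred between the fingers, whose midpoint is u≈319. I'll descend and close.

Request:
move_arm(
  series=[
    [-0.002,-0.006,0.002,-0.2,0,2,1],
    [-0.002,-0.006,0.002,-0.3,0,4,1],
    [-0.002,-0.006,0.002,-0.3,0,4,1],
    [-0.002,-0.006,0.002,-0.3,0,4,0.5],
    [-0.002,-0.006,0.002,-0.3,0,4,0],
  ],
  grip_force=30,
)

```text
time_s: 2.4
eef_pos: [489.0, 226.0, 171.8]
ee_rot: [0.003, 0.061, 0.998, 0.001]
force: [-0.0, 0.5, -0.4]
grip_width: 0.746
```

```bash
python3 -c "
from plan import *
plan(487,225,166,-7)"
```

```text
t 2.4 pos [489.  226.  171.8] F [-0.   0.5 -0.4] w 0.746 turn [ 0.0021  0.006  -0.    ] shift cm [ 0.19 -0.13  0.58]
```

Request:
move_arm(
  series=[
    [0,0.003,0,0.1,-0.1,0.3,0],
    [0,0.003,0,0.1,-0.1,0.5,0],
    [0,0.003,0,0.1,-0.1,0.5,0],
    [0,0.003,0,0.1,-0.1,0.5,0],
    [0,0.003,0,0.1,-0.1,0.5,0],
  ],
)

```text
time_s: 2.82
eef_pos: [488.0, 225.2, 167.2]
ee_rot: [0.002, 0.061, 0.998, 0.001]
force: [-0.7, -0.2, 2.0]
grip_width: 0.134
```

```bash
python3 -c "
from plan import *
plan(487,225,166,-7)"
```

```text
t 2.82 pos [488.  225.2 167.2] F [-0.7 -0.2  2. ] w 0.134 turn [ 0.0023  0.0036 -0.0001] shift cm [ 0.1  -0.03  0.12]
```

Request:
move_arm(
  series=[
    [0,0,0,0,0,0,0],
    [0,0,0,0,0,0,0],
    [0,0,0,0,0,-1.5,0],
    [0,0,0,0,0,-3,0],
    [0,0,0,0,0,-5,0],
  ],
)

```text
time_s: 3.23
eef_pos: [487.3, 224.9, 216.9]
ee_rot: [0.001, 0.061, 0.998, 0.001]
force: [0.8, -0.3, -1.2]
grip_width: 0.133
```

Request:
move_arm(
  series=[
    [0,0,0,0,0,-2.5,0],
    [0,0,0,0,0,-4,0],
    [0,0,0,0,0,-4,0],
  ],
)

```text
time_s: 3.48
eef_pos: [488.3, 225.1, 259.9]
ee_rot: [0.003, 0.061, 0.998, 0.001]
force: [-0.1, 0.3, -0.2]
grip_width: 0.132
```

```bash
python3 -c "
from plan import *
plan(453,32,270,-8.5)
c=shot('wrist','w3')
import pickle; pickle.dump(c,open('w3.pkl','wb'))
shot('side','s3',(200,120,360,260),4)"
```

```text
t 3.48 pos [488.3 225.1 259.9] F [-0.1  0.3 -0.2] w 0.132 turn [0.0033 0.0064 0.0261] shift cm [  1.14 -19.6   -1.08]
```

View pics/w3.png

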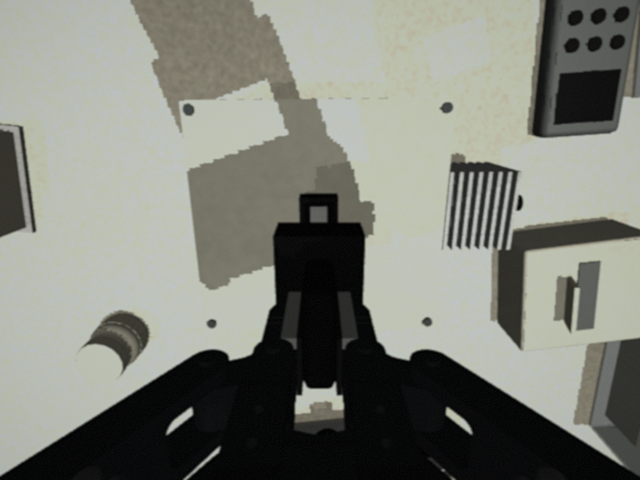

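View pics/s3.png

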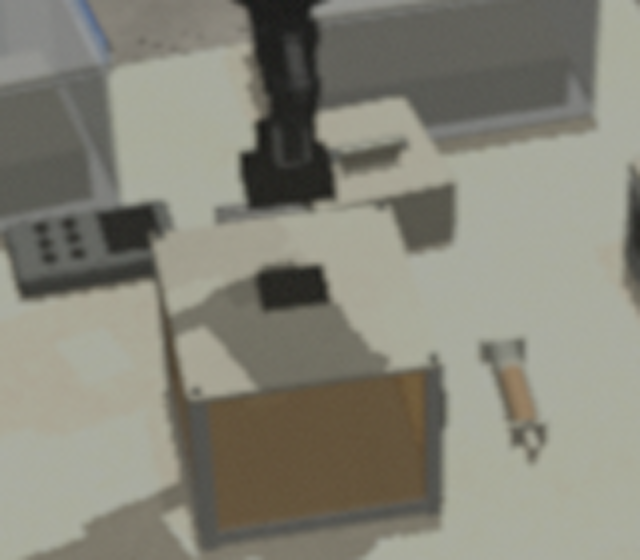

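Request:
move_arm(
  series=[
    [0,0,0.01,0.3,-3,0,0],
    [0,0,0.02,0.5,-6.5,0,0],
    [0,0,0.025,0.8,-10,0,0],
    [0,0,0.025,1,-13.5,0,0],
    [0,0,0.025,1,-17,0,0],
  ],
)

```text
time_s: 4.0
eef_pos: [455.1, 56.1, 254.5]
ee_rot: [-0.001, 0.073, 0.997, 0.001]
force: [0.3, -0.2, -0.5]
grip_width: 0.134
```

```bash
python3 -c "
from plan import *
plan(455,33,28,-8.5)"
```

```text
t 4.0 pos [455.1  56.1 254.5] F [ 0.3 -0.2 -0.5] w 0.134 turn [ 0.0013 -0.0018  0.0016] shift cm [-0.37 -2.32 22.65]
```

Request:
move_arm(
  series=[
    [0,0,0,-0.3,-2,2,0],
    [0,0,0,-0.35,-2.3,5.5,0],
    [0,0,0,-0.35,-2.3,9,0],
    [0,0,0,-0.35,-2.3,12.5,0],
    [0,0,0,-0.35,-2.3,16,0],
  ],
)

```text
time_s: 4.42
eef_pos: [453.7, 33.1, 91.8]
ee_rot: [-0.002, 0.074, 0.997, 0.001]
force: [1.1, 0.9, -0.2]
grip_width: 0.138
```

```bash
python3 -c "
from plan import *
plan(455,33,28,-8.5)"
```

```text
t 4.42 pos [453.7  33.1  91.8] F [ 1.1  0.9 -0.2] w 0.138 turn [ 0.0014 -0.0037  0.001 ] shift cm [-0.15 -0.    6.38]
```

Request:
move_arm(
  series=[
    [0,0,0,-0.1,0,2.5,0],
    [0,0,0,-0.1,0,4.5,0],
    [0,0,0,-0.1,0,5.5,0],
    [0,0,0,-0.1,0,6.1,0],
    [0,0,0,-0.1,0,6.1,0],
  ],
)

```text
time_s: 4.83
eef_pos: [453.2, 33.3, 29.2]
ee_rot: [-0.004, 0.074, 0.997, 0.001]
force: [0.4, 0.3, -0.1]
grip_width: 0.135
```

```bash
python3 -c "
from plan import *
plan(455,33,27,-8.5)"
```

```text
t 4.83 pos [453.2  33.3  29.2] F [ 0.4  0.3 -0.1] w 0.135 turn [ 0.0016 -0.0074  0.0009] shift cm [-0.19 -0.    0.22]
```

Request:
move_arm(
  series=[
    [0,-0.004,0,0,0,0.15,0],
    [0,-0.004,0,0,0,0.25,0],
    [0,-0.004,0,0,0,0.25,0],
  ],
)

```text
time_s: 5.08
eef_pos: [453.3, 33.3, 27.4]
ee_rot: [-0.001, 0.074, 0.997, 0.001]
force: [0.1, 0.5, -0.4]
grip_width: 0.141
```

```bash
python3 -c "
from plan import *
plan(455,33,27,-8.5)"
```

```text
t 5.08 pos [453.3  33.3  27.4] F [ 0.1  0.5 -0.4] w 0.141 turn [ 0.0014 -0.0024  0.001 ] shift cm [-0.17 -0.    0.04]
```

Request:
move_arm(
  series=[
    [0,0,0,0,0,0.1,0],
    [0,0,0,0,0,0.15,0],
    [0,0,0,0,0,0.15,0],
  ],
)

```text
time_s: 5.33
eef_pos: [453.3, 33.3, 27.2]
ee_rot: [-0.001, 0.073, 0.997, 0.001]
force: [-7.0, 0.8, 16.1]
grip_width: 0.132
```

Contact at 16 N, so the cap is on the table. I'll ease off and open.

Request:
move_arm(
  series=[
    [0,0,0,0,0,-0.05,0],
    [0,0,0,0,0,-0.05,0.3],
    [0,0,0,0,0,-0.05,1],
    [0,0,0,0,0,-0.05,1],
    [0,0,0,0,0,-0.05,1],
  ],
)

```text
time_s: 5.75
eef_pos: [453.3, 33.3, 27.7]
ee_rot: [-0.001, 0.073, 0.997, 0.001]
force: [0.6, -0.4, -0.2]
grip_width: 0.692
```

Request:
move_arm(
  series=[
    [0,0,0,0,0,0,1],
    [0,0,0,0,0,0,1],
    [0,0,0,0,0,0,1],
    [0,0,0,0,0,-1.5,1],
    [0,0,0,0,0,-4,1],
  ],
)

```text
time_s: 6.17
eef_pos: [452.0, 33.4, 66.4]
ee_rot: [-0.003, 0.074, 0.997, 0.001]
force: [0.0, 0.4, -0.3]
grip_width: 1.001
```

Request:
move_arm(
  series=[
    [0,0,0,0,0,-4,1],
    [0,0,0,0,0,-8,1],
    [0,0,0,0,0,-12,1],
    [0,0,0,0,0,-16,1],
    [0,0,0,0,0,-20,1],
  ],
)

```text
time_s: 6.58
eef_pos: [452.7, 33.1, 268.6]
ee_rot: [-0.003, 0.074, 0.997, 0.001]
force: [0.7, -0.7, 0.1]
grip_width: 1.002
```

```bash
python3 -c "
from plan import *
plan(416,-188,300,-10.5)
c=shot('wrist','w4')"
```

```text
t 6.58 pos [452.7  33.1 268.6] F [ 0.7 -0.7  0.1] w 1.002 turn [ 0.0013 -0.0061  0.0361] shift cm [  0.41 -22.4   -3.17]
```

View pics/w4.png

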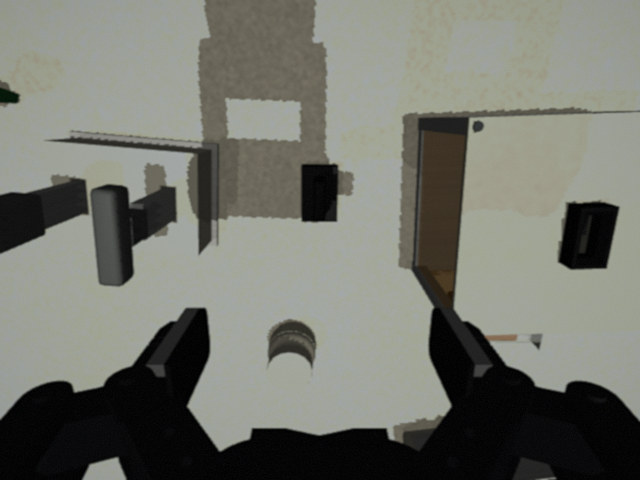

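The cap stands upright on the table at (320,193), between the stand edge (u≈217) and the chamber edge (u≈405). Next I'll go over the probe.

Request:
move_arm(
  series=[
    [0,0,0.01,0,-3,-2,1],
    [0,0,0.02,0.1,-6.5,-4,1],
    [0,0,0.03,0.2,-10,-5,1],
    [0,0,0.036,0.3,-14,-5,1],
    [0,0,0.036,0.4,-18,-5,1],
  ],
)

```text
time_s: 7.05
eef_pos: [424.2, -146.3, 326.4]
ee_rot: [0.004, 0.091, 0.996, -0.0]
force: [1.9, 0.1, -0.1]
grip_width: 0.997
```

Request:
move_arm(
  series=[
    [0,0,0,0,-2,0,1],
    [0,0,0,0,-3.5,0,1],
    [0,0,0,0,-3.5,0,1],
    [0,0,0,0,-3.5,0,1],
  ],
)

```text
time_s: 7.38
eef_pos: [417.7, -180.9, 326.0]
ee_rot: [0.004, 0.092, 0.996, 0.0]
force: [0.8, 0.4, -1.0]
grip_width: 1.003
```

```bash
python3 -c "
from plan import *
plan(416,-188,320,-10.5)
c=shot('wrist','w5')
import pickle; pickle.dump(c,open('w5.pkl','wb'))"
```

```text
t 7.38 pos [ 417.7 -180.9  326. ] F [ 0.8  0.4 -1. ] w 1.003 turn [ 0.0011  0.0072 -0.0005] shift cm [ 0.04 -0.73  0.59]
```

View pics/w5.png

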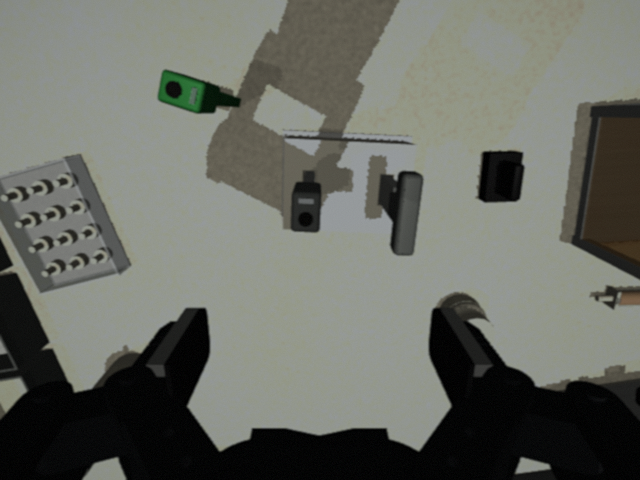

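The wrist view shows the grey block-handle probe at (306,208), the T paddle at (406,212), and the green decoy at (185,90), outside the stand. I'll crop to measure.

```bash
python3 - <<'E'
from h import *
import pickle
c=pickle.load(open("w5.pkl","rb"))
im=cv2.resize(c["frame"][125:260,270:430,::-1],None,fx=5,fy=4.4,interpolation=cv2.INTER_CUBIC)
im=cv2.resize(c["frame"][130:250,275:425,::-1],None,fx=5,fy=5,interpolation=cv2.INTER_CUBIC)
cv2.imwrite("pics/w5c.png",np.clip(im*1.5,0,255).astype(np.uint8))
E
```

```text
(no output)
```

View pics/w5c.png

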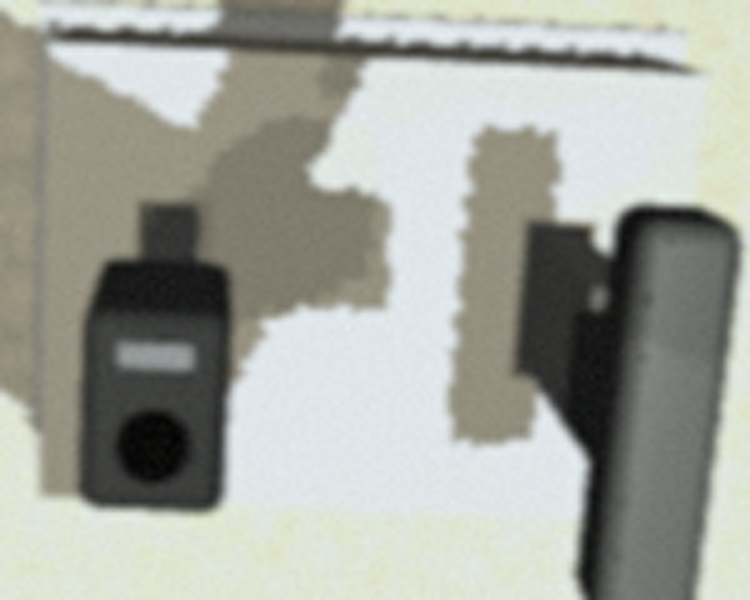

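```bash
python3 - <<'E'
from h import *
import pickle
c=pickle.load(open("w5.pkl","rb"))
f=lambda u,v:((u+.5)/5-.5+275,(v+.5)/5-.5+130)
K=[(85,310),(228,310),(222,508),(80,500)]
P=np.array([ray(c,f(*k),170) for k in K]); print(P.round(1),P.mean(0).round(1))
for a,b in((0,1),(3,2),(0,3),(1,2)): d=P[b]-P[a]; print(np.linalg.norm(d).round(1),np.degrees(np.arctan2(d[1],d[0])).round(1))
S=[ray(c,f(*k),55) for k in((50,40),(700,70))]; d=S[0]-S[1]; print(S,np.linalg.norm(d),np.degrees(np.arctan2(d[1],d[0])))
S=[ray(c,f(*k),55) for k in((45,45),(40,495))]; d=S[0]-S[1]; print(S,np.linalg.norm(d),np.degrees(np.arctan2(d[1],d[0])))
E
```

```text
[[ 395.8 -199.   170. ]
 [ 399.9 -176.7  170. ]
 [ 432.1 -183.7  170. ]
 [ 426.5 -206.3  170. ]] [ 413.6 -191.4  170. ]
22.7 79.4
23.3 76.0
31.6 -13.4
32.9 -12.2
[array([ 359.3611373 , -206.74484856,   55.        ]), array([390.59882294, -72.98981729,  55.        ])] 137.35429150029242 -103.14546910359681
[array([ 360.16519574, -207.99477016,   55.        ]), array([ 456.71933326, -230.10440397,   55.        ])] 99.05320479615641 167.1023769860276
```

The probe is at (413.6,−191.4) with a yaw of about −13°. The stand edges give −13.0°, and the handle measures about 23×32 mm, as expected. I'll descend partway and check alignment.

```bash
python3 -c "
from plan import *
plan(413.6,-191.4,220,-13)"
```

```text
t 7.43 pos [ 417.8 -180.3  326.1] F [ 0.6  0.2 -1.1] w 0.997 turn [0.0012 0.0075 0.0443] shift cm [ 0.29 -1.18 10.61]
```

Request:
move_arm(
  series=[
    [0,0.004,0.02,0.1,-0.5,2.5,1],
    [0,0.006,0.04,0.2,-1,5.5,1],
    [0,0.006,0.044,0.3,-1.2,8.5,1],
    [0,0.006,0.044,0.3,-1.2,10.6,1],
    [0,0.006,0.044,0.3,-1.2,10.6,1],
  ],
)

```text
time_s: 7.85
eef_pos: [412.4, -189.4, 216.6]
ee_rot: [-0.002, 0.112, 0.994, 0.003]
force: [-0.1, 0.4, -0.8]
grip_width: 1.0
```

```bash
python3 -c "
from plan import *
plan(413.6,-191.4,127,-13)
c=shot('wrist','w6')
import pickle; pickle.dump(c,open('w6.pkl','wb'))"
```

```text
t 7.85 pos [ 412.4 -189.4  216.6] F [-0.1  0.4 -0.8] w 1.0 turn [ 0.0045 -0.0049  0.0017] shift cm [-0.21 -0.21  8.95]
```

View pics/w6.png

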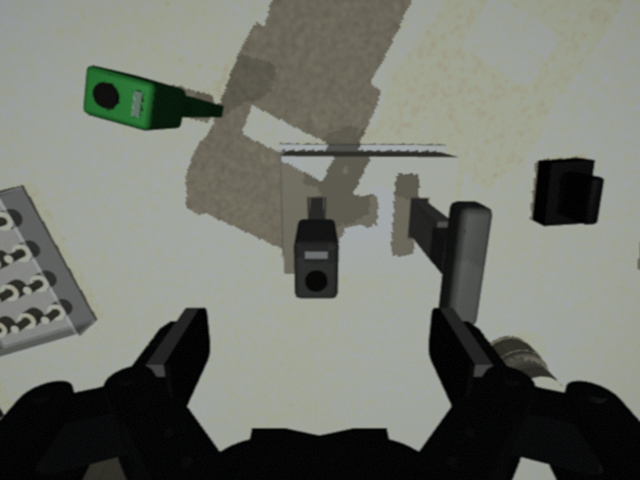

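The probe at u≈317 is centred between the fingers. I'll narrow the opening to 0.65 for more paddle clearance and descend.

Request:
move_arm(
  series=[
    [0.003,-0.005,0.002,-0.2,-0.15,0,0.65],
    [0.003,-0.005,0.002,-0.2,-0.2,0,0.65],
    [0.003,-0.005,0.002,-0.2,-0.2,2,0.65],
    [0.003,-0.005,0.002,-0.2,-0.2,4,0.65],
    [0.003,-0.005,0.002,-0.2,-0.2,6,0.65],
  ],
)

```text
time_s: 8.32
eef_pos: [415.5, -192.8, 159.9]
ee_rot: [0.003, 0.113, 0.994, -0.001]
force: [0.1, 0.2, -0.2]
grip_width: 0.646
```

```bash
python3 -c "
from plan import *
plan(413.6,-191.4,127,-13)
c=shot('wrist','w7')"
```

```text
t 8.32 pos [ 415.5 -192.8  159.9] F [ 0.1  0.2 -0.2] w 0.646 turn [-0.0018  0.0067  0.0002] shift cm [0.24 0.09 3.29]
```

View pics/w7.png

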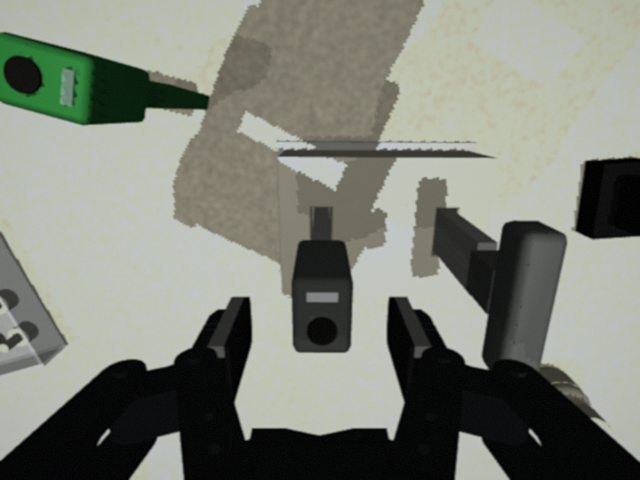

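The handle at u≈322 sits centred between the fingers (about 250 and 388), with the paddle bar clear on the right. I'll confirm the state, then finish the descent.

```bash
python3 -c "
from plan import *
plan(413.6,-191.4,127,-13)"
```

```text
t 8.37 pos [ 414.  -191.6  156.3] F [-1.1  0.2 -4.1] w 0.65 turn [ 0.0012  0.0009 -0.    ] shift cm [0.05 0.01 2.93]
```

Request:
move_arm(
  series=[
    [0,0,0,0,0,1.2,0.65],
    [0,0,0,0,0,2.4,0.65],
    [0,0,0,0,0,2.9,0.65],
    [0,0,0,0,0,2.9,0.65],
  ],
)

```text
time_s: 8.7
eef_pos: [414.3, -191.6, 127.6]
ee_rot: [0.001, 0.113, 0.994, 0.001]
force: [-0.4, 0.0, -0.4]
grip_width: 0.646
```

```bash
python3 -c "
from plan import *
plan(413.6,-191.4,127,-13)
c=shot('wrist','w8')"
```

```text
t 8.7 pos [ 414.3 -191.6  127.6] F [-0.4  0.  -0.4] w 0.646 turn [0.0012 0.0009 0.0001] shift cm [0.07 0.01 0.06]
```

View pics/w8.png

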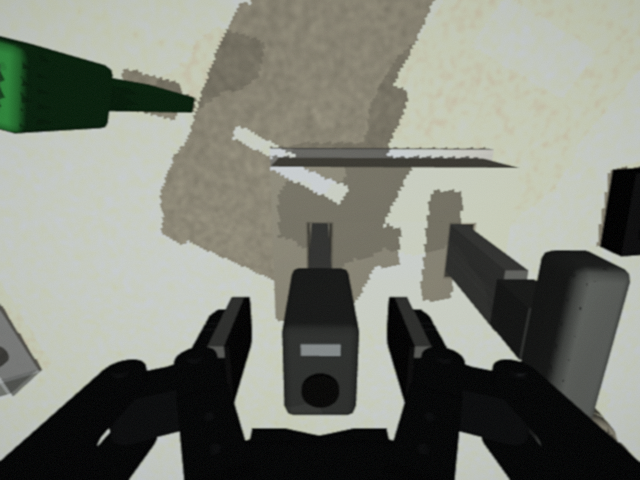

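The fingers straddle the block handle, centred at u≈320. I'll close with 60 N.

Request:
move_arm(
  series=[
    [0,0,0,0,0,0,0.3],
    [0,0,0,0,0,0,0],
    [0,0,0,0,0,0,0],
    [0,0,0,0,0,0,0],
    [0,0,0,0,0,0,0],
  ],
  grip_force=60,
)

```text
time_s: 9.17
eef_pos: [415.0, -192.1, 129.2]
ee_rot: [0.002, 0.113, 0.994, -0.0]
force: [0.3, 1.5, 6.4]
grip_width: 0.276
```

Request:
move_arm(
  series=[
    [0,0,0,0,0,0,0],
    [0,0,0,0,0,0,0],
    [0,0,0,0,0,-1,0],
    [0,0,0,0,0,-2,0],
    [0,0,0,0,0,-2,0],
  ],
)

```text
time_s: 9.58
eef_pos: [415.4, -192.5, 150.5]
ee_rot: [0.003, 0.113, 0.994, -0.001]
force: [-0.8, -0.3, -1.5]
grip_width: 0.272
```

```bash
python3 -c "
from plan import *
plan(413.6,-191.4,310,-13)
c=shot('wrist','w9')"
```

```text
t 9.58 pos [ 415.4 -192.5  150.5] F [-0.8 -0.3 -1.5] w 0.272 turn [-0.001   0.0057  0.0001] shift cm [  0.11   0.05 -15.95]
```

View pics/w9.png

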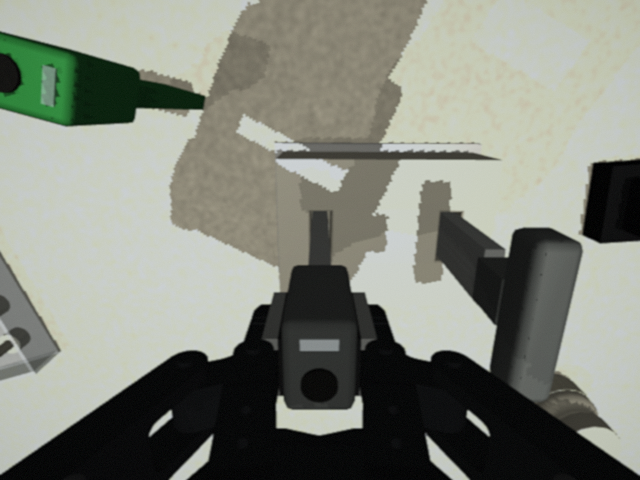

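Request:
move_arm(
  series=[
    [0,0.003,0,0,0,-3.5,0],
    [0,0.003,0,0,0,-7,0],
    [0,0.003,0,0,0,-10.5,0],
    [0,0.003,0,0,0,-14,0],
    [0,0.003,0,0,0,-16,0],
  ],
)

```text
time_s: 10.05
eef_pos: [414.7, -192.3, 312.6]
ee_rot: [0.002, 0.113, 0.994, -0.001]
force: [-0.6, -0.7, -1.2]
grip_width: 0.277
```

```bash
python3 -c "
from plan import *
plan(486.5,224.7,310,-6.7)
c=shot('wrist','w10')
shot('side','s10',(220,150,380,370),2.7)"
```

```text
t 10.05 pos [ 414.7 -192.3  312.6] F [-0.6 -0.7 -1.2] w 0.277 turn [-0.0024  0.0048 -0.1098] shift cm [ 2.38 42.24  0.16]
```

View pics/w10.png

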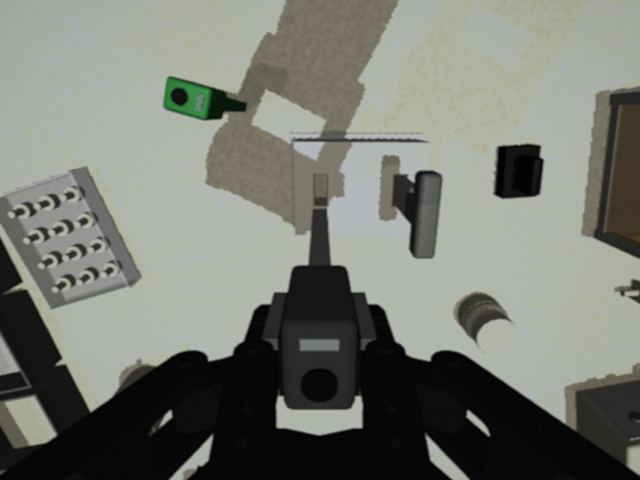

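View pics/s10.png

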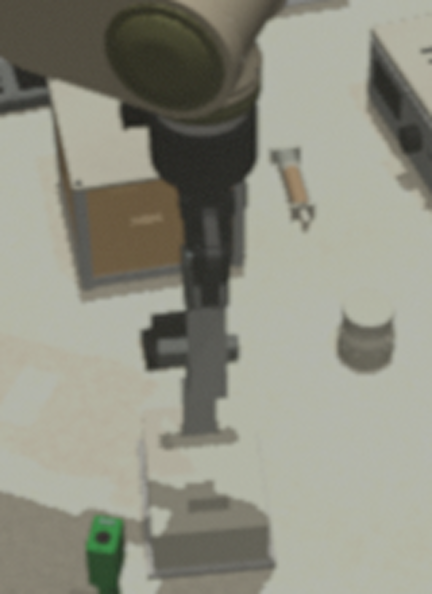

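The probe is lifted clear, tip about z 194, and the paddle is still in its well. I'll carry it to the chamber.

Request:
move_arm(
  series=[
    [0,0,-0.01,0.1,2,0,0],
    [0,0,-0.02,0.3,5,0,0],
    [0,0,-0.035,0.5,8.5,0,0],
    [0,0,-0.045,0.7,12,0,0],
    [0,0,-0.055,0.9,15.5,0,0],
  ],
)

```text
time_s: 10.57
eef_pos: [440.8, -38.0, 309.4]
ee_rot: [0.002, 0.086, 0.996, -0.002]
force: [-0.0, -0.8, -1.4]
grip_width: 0.273
```

```bash
python3 -c "
from plan import *
plan(486.5,224.7,312,-6.7)"
```

```text
t 10.57 pos [440.8 -38.  309.4] F [-0.  -0.8 -1.4] w 0.273 turn [-0.0028  0.0034 -0.055 ] shift cm [-1.000e-02  2.666e+01 -3.300e-01]
```

Request:
move_arm(
  series=[
    [0,0,-0.01,0,3.5,-0.3,0],
    [0,0,-0.02,0,7,-0.3,0],
    [0,0,-0.03,0,10.5,-0.3,0],
    [0,0,-0.04,0,14,-0.3,0],
    [0,0,-0.05,0,17.5,-0.3,0],
  ],
)

```text
time_s: 10.98
eef_pos: [470.2, 136.3, 309.7]
ee_rot: [-0.0, 0.061, 0.998, -0.002]
force: [1.2, -0.4, -2.6]
grip_width: 0.276
```

```bash
python3 -c "
from plan import *
plan(486.5,224.7,312,-6.7)"
```

```text
t 10.98 pos [470.2 136.3 309.7] F [ 1.2 -0.4 -2.6] w 0.276 turn [-0.0035  0.0002 -0.0045] shift cm [-0.54  8.97 -0.26]
```

Request:
move_arm(
  series=[
    [0,0,-0.004,-0.2,3,-0.3,0],
    [0,0,-0.004,-0.4,6.5,-0.3,0],
    [0,0,-0.004,-0.5,8.9,-0.3,0],
    [0,0,-0.004,-0.5,8.9,-0.3,0],
    [0,0,-0.004,-0.5,8.9,-0.3,0],
  ],
)

```text
time_s: 11.4
eef_pos: [485.5, 224.8, 309.9]
ee_rot: [-0.002, 0.058, 0.998, -0.002]
force: [0.8, 0.5, -0.9]
grip_width: 0.274
```

```bash
python3 -c "
from plan import *
plan(486.5,224.7,312,-6.7)
c=shot('wrist','w11')
import pickle; pickle.dump(c,open('w11.pkl','wb'))
f=c['frame'][120:300,240:400,::-1]; cv2.imwrite('pics/w11c.png',np.clip(cv2.resize(f,None,fx=3.3,fy=3.3,interpolation=cv2.INTER_CUBIC).astype(float)*1.6,0,255).astype('uint8'))
plan(486.5,224.7,312,-6.7)
c=shot('side','s11',(200,60,380,260),3)
import pickle; pickle.dump(c,open('s11.pkl','wb'))"
```

```text
t 11.4 pos [485.5 224.8 309.9] F [ 0.8  0.5 -0.9] w 0.274 turn [-0.0049 -0.0034  0.0016] shift cm [-0.1  -0.   -0.21]
t 11.45 pos [485.6 223.9 310.5] F [ 0.1 -0.7 -1.7] w 0.273 turn [-0.0048 -0.0027  0.0002] shift cm [-0.08  0.09 -0.15]
```

View pics/w11.png

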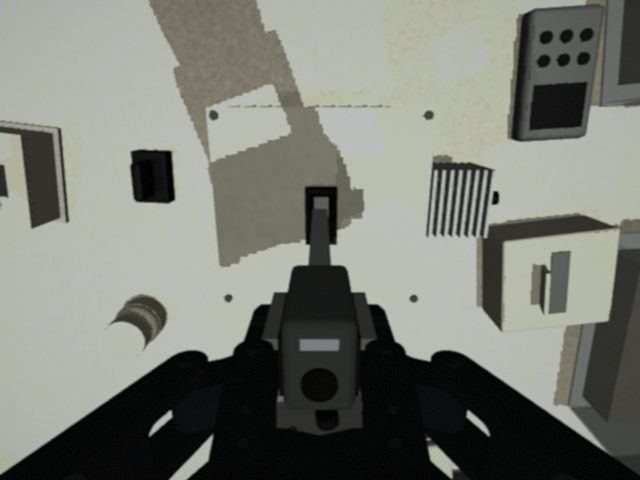

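View pics/w11c.png

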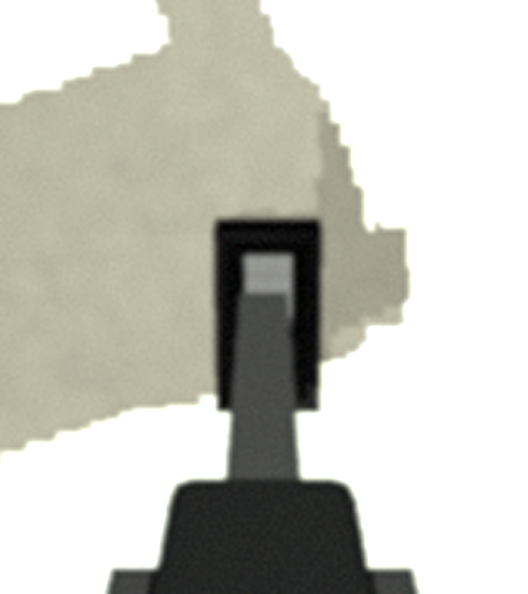

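View pics/s11.png

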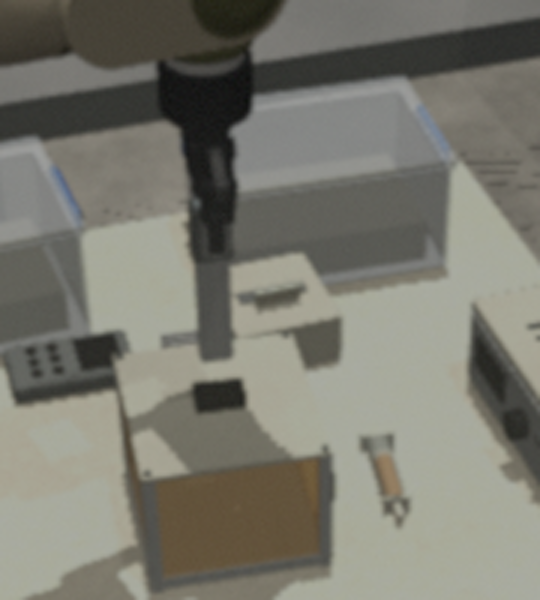

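Request:
move_arm(
  series=[
    [-0.004,-0.003,0,-0.05,0,1,0],
    [-0.004,-0.003,0,-0.1,0,2,0],
    [-0.004,-0.003,0,-0.1,0,2.7,0],
    [-0.004,-0.003,0,-0.1,0,2.7,0],
    [-0.004,-0.003,0,-0.1,0,2.7,0],
  ],
)

```text
time_s: 11.92
eef_pos: [486.6, 222.8, 283.8]
ee_rot: [0.0, 0.059, 0.998, -0.0]
force: [0.7, 0.4, -0.9]
grip_width: 0.274
```

```bash
python3 -c "
from plan import *
plan(486.5,224.7,312,-6.7)
c=shot('wrist','w12')
import pickle; pickle.dump(c,open('w12.pkl','wb'))
f=c['frame'][160:280,260:380,::-1]; cv2.imwrite('pics/w12c.png',np.clip(cv2.resize(f,None,fx=5,fy=5,interpolation=cv2.INTER_CUBIC).astype(float)*1.8,0,255).astype('uint8'))
plan(486.5,224.7,312,-6.7)
c=shot('side','s12',(240,140,320,220),7)
import pickle; pickle.dump(c,open('s12.pkl','wb'))
shot('top','t12',(180,220,280,310),6)"
```

```text
t 11.92 pos [486.6 222.8 283.8] F [ 0.7  0.4 -0.9] w 0.274 turn [-0.0008  0.0004 -0.0014] shift cm [ 0.03  0.18 -2.82]
t 11.97 pos [486.8 223.  284.3] F [-1.   0.9 -0.8] w 0.279 turn [-0.0005  0.0013 -0.0013] shift cm [ 0.05  0.17 -2.78]
```

View pics/w12c.png

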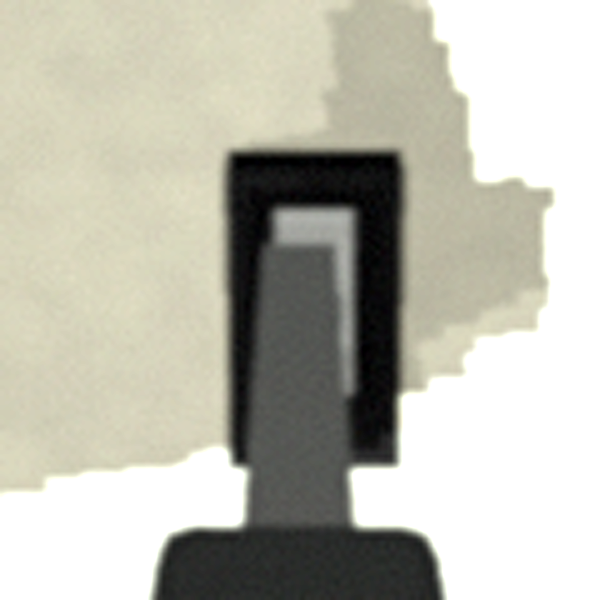

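View pics/s12.png

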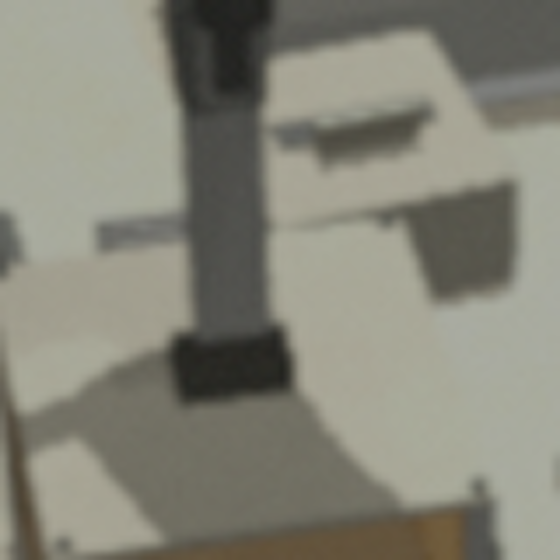

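```bash
python3 - <<'E'
from h import *
import pickle
c=pickle.load(open("w12.pkl","rb"))
o=-c["R"].T@c["t"]; print("cam",o.round(1))
f=lambda u,v:((u+.5)/5-.5+260,(v+.5)/5-.5+160)
a=np.radians(-6.7); ex=np.array([np.cos(a),np.sin(a)]); ey=np.array([-np.sin(a),np.cos(a)]); C0=np.array([486.5,224.7])
def loc(k,z): X=ray(c,f(*k),z)[:2]-C0; return np.round([X@ex,X@ey],1)
print("collar near z140 (exp x-23)",loc((228,153),140),loc((402,153),140))
print("collar far z155 (exp x+23,y+-13)",loc((234,465),155),loc((398,465),155))
print("throat near z150 (exp -16)",loc((272,207),150),loc((356,207),150))
print("throat right far z140",loc((356,395),140),"z150",loc((356,395),150))
for z in(158,162,165,168): print("tip near",z,loc((262,245),z),loc((333,245),z), "width",np.linalg.norm(loc((262,245),z)-loc((333,245),z)))
X=np.array([486.7,222.9])-C0; print("tcp local",X@ex,X@ey)
# screws
g=cv2.cvtColor(c["frame"],cv2.COLOR_RGB2GRAY).astype(float);
c1=pickle.load(open("s12.pkl","rb"))
f7=lambda u,v:((u+.5)/7-.5+240,(v+.5)/7-.5+140)
# side: collar near top corners & bottom
for k,e in(((180,402),140),((295,385),140)):
    X=ray(c1,f7(*k),e)[:2]-C0; print("side collar bottom -y edge",[X@ex,X@ey])
for k in((192,330),(268,330)):
    X=ray(c1,f7(*k),155); print(k,X)
E
```

```text
cam [409.8 231.8 426.4]
collar near z140 (exp x-23) [-22.4 -12.7] [-22.4  13.8]
collar far z155 (exp x+23,y+-13) [ 22.5 -11.9] [22.6 13. ]
throat near z150 (exp -16) [-16.3  -5.9] [-16.2   6.5]
throat right far z140 [16.3  7. ] z150 [13.   6.7]
tip near 158 [-12.4  -7.3] [-12.4   3. ] width 10.3
tip near 162 [-13.4  -7.2] [-13.4   2.9] width 10.1
tip near 165 [-14.1  -7.1] [-14.1   2.9] width 10.0
tip near 168 [-14.8  -7.1] [-14.8   2.8] width 9.899999999999999
tcp local 0.4086414566864836 -1.7643730217493927
side collar bottom -y edge [np.float64(-19.68952719643762), np.float64(-9.859503800254643)]
side collar bottom -y edge [np.float64(25.631769686665933), np.float64(-9.106881844776526)]
(192, 330) [478.12548825 240.18513451 155.        ]
(268, 330) [506.00518007 230.60028623 155.        ]
```

View pics/t12.png

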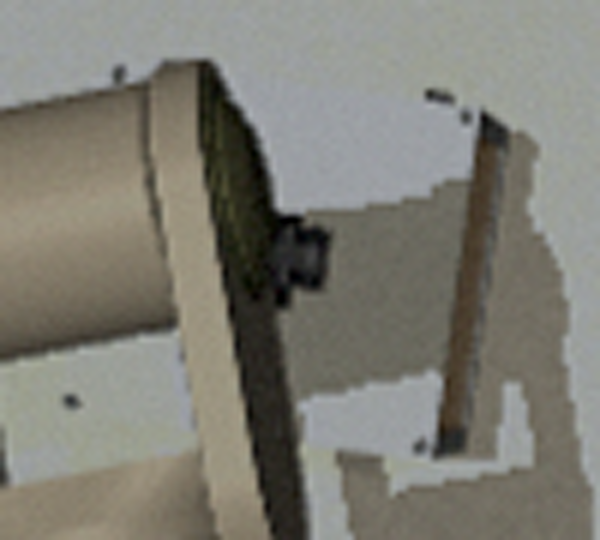

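The same-image check with the wrist camera puts the slot at chamber-local (0.0,+0.4) and the blade at (+0.1,−2.1). The patch I took for a lit blade face is actually the chamber floor seen through the throat. The probe needs about +2.5 mm in y, so I'll correct and re-check.

```bash
python3 -c "
from plan import *
plan(487.0,225.4,282,-6.7)"
```

```text
t 12.07 pos [486.9 223.2 284.6] F [-1.  -0.1 -1.7] w 0.273 turn [-0.0002  0.0021 -0.0009] shift cm [0.01 0.22 0.26]
```

Request:
move_arm(
  series=[
    [0,0.001,0,0,0.15,0,0],
    [0,0.001,0,0,0.24,0.2,0],
    [0,0.001,0,0,0.24,0.4,0],
    [0,0.001,0,0,0.24,0.4,0],
    [0,0.001,0,0,0.24,0.4,0],
  ],
)

```text
time_s: 12.48
eef_pos: [487.1, 225.6, 280.4]
ee_rot: [0.0, 0.059, 0.998, -0.0]
force: [-0.1, -0.5, -1.2]
grip_width: 0.276
```

```bash
python3 -c "
from plan import *
plan(487.0,225.4,282,-6.7)
c=shot('wrist','w13')
import pickle; pickle.dump(c,open('w13.pkl','wb'))
f=c['frame'][160:280,260:380,::-1]; cv2.imwrite('pics/w13c.png',np.clip(cv2.resize(f,None,fx=5,fy=5,interpolation=cv2.INTER_CUBIC).astype(float)*1.8,0,255).astype('uint8'))"
```

```text
t 12.48 pos [487.1 225.6 280.4] F [-0.1 -0.5 -1.2] w 0.276 turn [-0.0003  0.0007 -0.0009] shift cm [ 0.   -0.02 -0.16]
```

View pics/w13c.png

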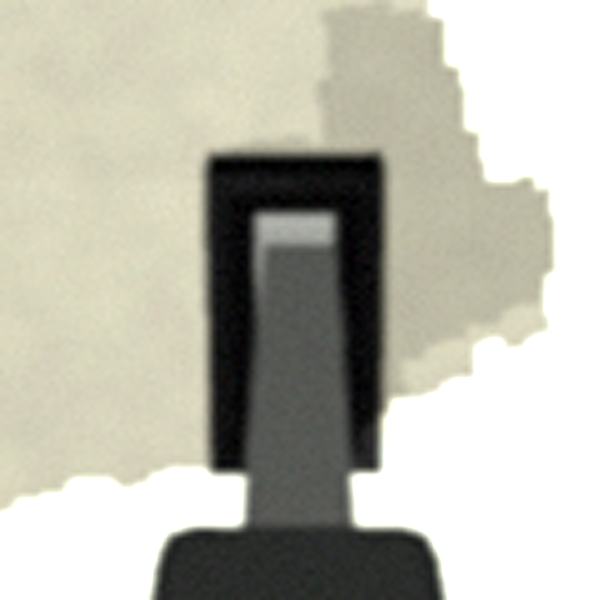

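Throat centre is u≈294 in the crop and the blade tip 300, so the probe is now 0.8 mm too far in +y. I'll correct by −0.7 mm and lower into the bevel, watching the force.

Request:
move_arm(
  series=[
    [0,0,0,0,-0.07,0.2,0],
    [0,0,0,0,-0.07,0.5,0],
    [0,0,0,0,-0.07,0.8,0],
    [0,0,0,0,-0.07,1.1,0],
    [0,0,0,0,-0.07,1.2,0],
  ],
)

```text
time_s: 12.95
eef_pos: [486.9, 224.8, 267.8]
ee_rot: [-0.0, 0.059, 0.998, -0.0]
force: [-0.4, 0.5, -1.5]
grip_width: 0.276
```

```bash
python3 -c "
from plan import *
plan(487.0,224.8,178.5,-6.7)
c=shot('wrist','w14')
f=c['frame'][160:280,260:380,::-1]; cv2.imwrite('pics/w14c.png',np.clip(cv2.resize(f,None,fx=5,fy=5,interpolation=cv2.INTER_CUBIC).astype(float)*1.8,0,255).astype('uint8'))"
```

```text
t 12.95 pos [486.9 224.8 267.8] F [-0.4  0.5 -1.5] w 0.276 turn [-0.0006  0.     -0.001 ] shift cm [-0.01  0.01  8.93]
```

View pics/w14c.png

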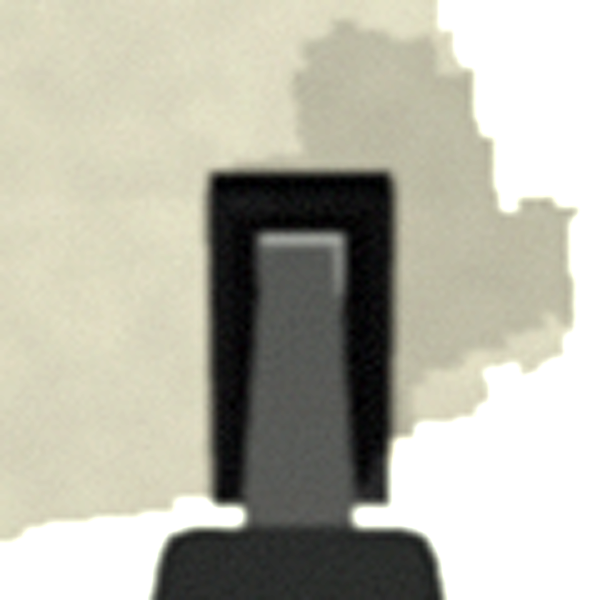

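Throat 255–346 against blade 258–334, so the probe is about 0.5 mm short in +y. I'll correct that and enter the throat.

Request:
move_arm(
  series=[
    [0,0,0,0,0.04,0.1,0],
    [0,0,0,0,0.04,0.3,0],
    [0,0,0,0,0.04,0.6,0],
    [0,0,0,0,0.04,0.9,0],
    [0,0,0,0,0.04,1.0,0],
  ],
)

```text
time_s: 13.42
eef_pos: [486.8, 225.1, 257.2]
ee_rot: [-0.0, 0.059, 0.998, -0.0]
force: [-0.3, -0.1, -1.8]
grip_width: 0.271
```

Request:
move_arm(
  series=[
    [0,0,0,0,0,0.3,0],
    [0,0,0,0,0,0.6,0],
    [0,0,0,0,0,0.9,0],
    [0,0,0,0,0,1.0,0],
    [0,0,0,0,0,1.0,0],
  ],
)

```text
time_s: 13.83
eef_pos: [486.6, 225.1, 246.9]
ee_rot: [-0.001, 0.059, 0.998, -0.0]
force: [-0.5, -0.1, -1.7]
grip_width: 0.274
```

```bash
python3 -c "
from plan import *
plan(487.0,225.2,178.5,-6.7)
from rig import ctrl; print(ctrl.sense()['wrist_torque'])
c=shot('wrist','w15')
f=c['frame'][160:280,260:380,::-1]; cv2.imwrite('pics/w15c.png',np.clip(cv2.resize(f,None,fx=5,fy=5,interpolation=cv2.INTER_CUBIC).astype(float)*1.8,0,255).astype('uint8'))"
```

```text
t 13.83 pos [486.6 225.1 246.9] F [-0.5 -0.1 -1.7] w 0.274 turn [-0.0011 -0.0014 -0.0008] shift cm [-0.04  0.02  6.84]
[-0.03480544  0.02004614 -0.06733315]
```

View pics/w15c.png

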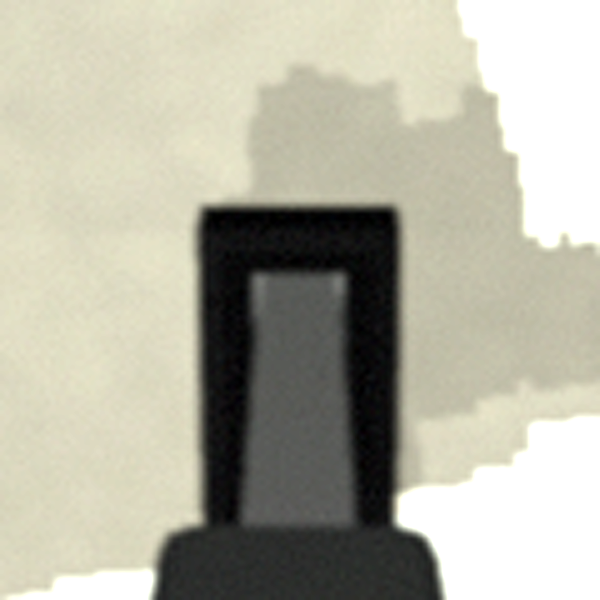

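The blade is inside the throat with equal bright slivers on both sides, and the side force is near zero (only the probe's weight). I'll keep going down.

Request:
move_arm(
  series=[
    [0,0,0,0,0,0.5,0],
    [0,0,0,0,0,1.2,0],
    [0,0,0,0,0,2,0],
    [0,0,0,0,0,2.7,0],
    [0,0,0,0,0,3,0],
  ],
)

```text
time_s: 14.3
eef_pos: [486.2, 225.0, 215.5]
ee_rot: [-0.002, 0.059, 0.998, -0.001]
force: [-0.4, -0.1, -2.6]
grip_width: 0.278
```

```bash
python3 -c "
from plan import *
plan(487.0,225.2,178.5,-6.7)"
```

```text
t 14.3 pos [486.2 225.  215.5] F [-0.4 -0.1 -2.6] w 0.278 turn [-0.0016 -0.003  -0.0009] shift cm [-0.09  0.03  3.7 ]
```

Request:
move_arm(
  series=[
    [-0.001,-0.002,0,-0.04,0.01,0.7,0],
    [-0.001,-0.002,0,-0.05,0.01,1.5,0],
    [-0.001,-0.002,0,-0.05,0.01,2.3,0],
    [-0.001,-0.002,0,-0.05,0.01,3,0],
    [-0.001,-0.002,0,-0.05,0.01,3,0],
  ],
)

```text
time_s: 14.72
eef_pos: [486.1, 224.8, 183.8]
ee_rot: [-0.002, 0.059, 0.998, -0.001]
force: [-0.3, -0.1, -2.8]
grip_width: 0.272
```

```bash
python3 -c "
from plan import *
import pickle
plan(487.0,225.2,178.5,-6.7)
c=shot('wrist','w16')
pickle.dump(c,open('w16.pkl','wb'))
plan(487.0,225.2,178.5,-6.7)
c=shot('side','s16',(220,120,340,260),4)
pickle.dump(c,open('s16.pkl','wb'))"
```

```text
t 14.72 pos [486.1 224.8 183.8] F [-0.3 -0.1 -2.8] w 0.272 turn [-0.0015 -0.0034 -0.001 ] shift cm [-0.09  0.05  0.53]
t 14.77 pos [486.4 224.9 184.8] F [-0.7 -0.2 -1.4] w 0.275 turn [-0.0011 -0.0023 -0.001 ] shift cm [-0.06  0.04  0.63]
```

View pics/w16.png

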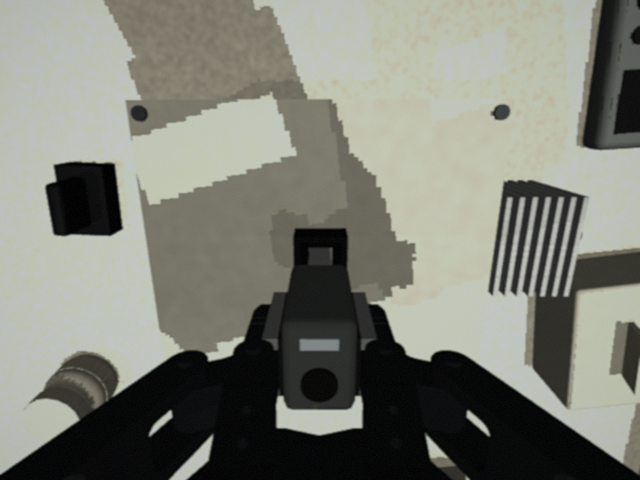

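View pics/s16.png

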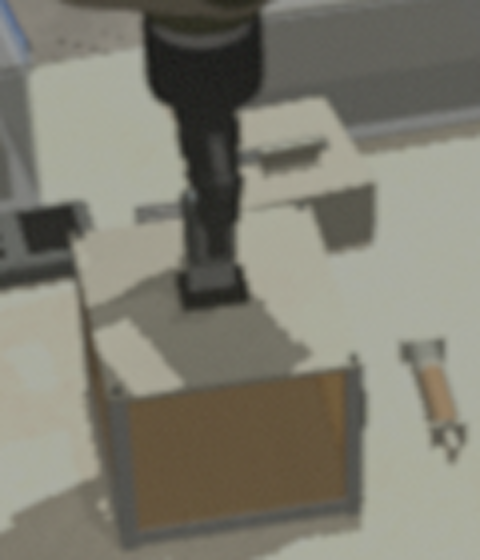

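The lid, collar and probe all look right. Before the last few mm I want the probe's true height relative to the TCP. I'll compare the handle's image before and after gripping, since before gripping its top is known to be at z=170.

```bash
python3 - <<'E'
import cv2,numpy as np
a=cv2.imread("pics/w8.png")[255:425,260:380];b=cv2.imread("pics/w9.png")[255:425,260:380];d=cv2.imread("pics/w16.png")[255:425,260:380]
o=np.hstack([cv2.resize(x,None,fx=2.2,fy=2.2*1.5,interpolation=cv2.INTER_CUBIC) for x in(a,b,d)])
o=np.hstack([cv2.resize(x,None,fx=2.2,fy=3.4,interpolation=cv2.INTER_CUBIC) for x in(a,b,d)])
cv2.imwrite("pics/cmp.png",np.clip(o.astype(float)*2,0,255).astype(np.uint8))
E
```

```text
(no output)
```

View pics/cmp.png

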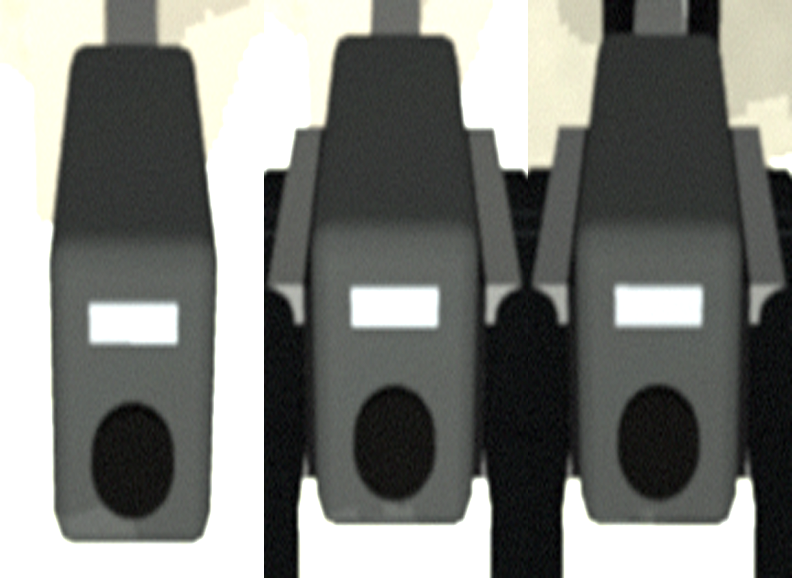

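```bash
python3 - <<'E'
from h import *
import pickle
c=pickle.load(open("w16.pkl","rb")); o=-c["R"].T@c["t"]; print("cam-tcp (w16)",(o-[486.1,224.8,183.8]).round(1))
tcp=183.8
ctop=tcp+(170-127.6); cbot=ctop-50
U=lambda u,v,k:(260+(u-264*k+.5)/2.2-.5,255+(v+.5)/3.4-.5)
# points: near bottom edge mid, top-face far edge L/R sides, label corners, circle
w8=[(75,45,cbot),(190,45,cbot),(62,541,ctop),(205,541,ctop),(88,303,ctop),(179,303,ctop),(88,345,ctop),(179,345,ctop),(92,460,ctop),(174,460,ctop),(132,403,ctop),(132,518,ctop)]
w9=[(337,36),(453,36),(326,521),(464,521),(350,286),(439,286),(350,328),(439,328),(353,442),(435,442),(394,385),(394,500)]
w16=[(601,36),(717,36),(589,522),(728,522),(614,286),(703,286),(614,328),(703,328),(617,442),(699,442),(658,385),(658,500)]
X=np.array([ray(c,U(a,b,0),z) for a,b,z in w8])
print("face w",np.linalg.norm(X[4]-X[5]),"edge",np.linalg.norm(X[2]-X[3]))
for n,W,k in(("w9",w9,1),("w16",w16,2)):
    T=np.array([U(a,b,k) for a,b in W])
    r=least_squares(lambda p:(proj(c,X@Ro.from_rotvec([0,0,0]).as_matrix().T+p[:3])-T).ravel(),[0,0,0],loss="soft_l1")
    J=r.jac; print(n,"d",r.x.round(2),"sd",np.sqrt(np.diag(np.linalg.inv(J.T@J))*2*r.cost/20).round(2),"rms",np.sqrt(np.mean(r.fun**2)).round(2))
    # with tilt about chamber y too
    c0=X.mean(0)
    r=least_squares(lambda p:(proj(c,(X-c0)@Ro.from_rotvec(p[3:]).as_matrix().T+c0+p[:3])-T).ravel(),[0]*6,loss="soft_l1"); print("  6dof",r.x[:3].round(2),np.degrees(r.x[3:]).round(2),np.sqrt(np.mean(r.fun**2)).round(2))
E
```

```text
cam-tcp (w16) [-76.3   9.  143. ]
face w 12.58722668404968 edge 21.136446998594504
w9 d [-0.35 -0.34 -2.19] sd [0.16 0.04 0.23] rms 0.3
  6dof [-0.33 -0.34 -2.22] [0.16 0.03 0.12] 0.29
w16 d [-0.46 -0.34 -2.01] sd [0.14 0.03 0.19] rms 0.26
  6dof [-0.48 -0.33 -1.99] [ 0.12 -0.05  0.04] 0.25
```

Against the camera the held handle sits 2.1 mm lower than before gripping, with no tilt (about 0.1°), so the tip is at TCP − 119.7. The target TCP z is therefore 179.7. I'll make the final lowering, with a small +x re-centring.

```bash
python3 -c "
from plan import *
plan(487.0,225.1,179.7,-6.7)"
```

```text
t 14.82 pos [486.6 225.  185.4] F [-0.1  0.5 -1.3] w 0.268 turn [-0.0007 -0.0013 -0.001 ] shift cm [-0.04  0.01  0.57]
```

Request:
move_arm(
  series=[
    [0,-0.001,0,-0.03,0,0.2,0],
    [0,-0.001,0,-0.04,0.01,0.45,0],
    [0,-0.001,0,-0.04,0.01,0.57,0],
    [0,-0.001,0,-0.04,0.01,0.57,0],
    [0,-0.001,0,-0.04,0.01,0.57,0],
  ],
)

```text
time_s: 15.23
eef_pos: [487.0, 225.1, 179.7]
ee_rot: [-0.0, 0.059, 0.998, -0.0]
force: [0.5, -0.5, -1.5]
grip_width: 0.276
```

```bash
python3 -c "
from plan import *
import pickle
plan(487.0,225.1,179.7,-6.7)
c=shot('wrist','w17')
f=c['frame'][200:300,260:380,::-1]; cv2.imwrite('pics/w17c.png',np.clip(cv2.resize(f,None,fx=5,fy=5,interpolation=cv2.INTER_CUBIC).astype(float)*2.2,0,255).astype('uint8'))
shot('side','s17')
for i in range(3): plan(487.0,225.1,179.7,-6.7); capture('top')"
```

```text
t 15.23 pos [487.  225.1 179.7] F [ 0.5 -0.5 -1.5] w 0.276 turn [-0.0007 -0.0003 -0.0009] shift cm [0. 0. 0.]
t 15.33 pos [487.1 225.1 179.9] F [ 0.2  1.  -1.6] w 0.271 turn [-0.0006 -0.0001 -0.0009] shift cm [0.01 0.   0.02]
t 15.38 pos [487.1 225.  179.9] F [ 0.4 -0.3 -1.7] w 0.272 turn [-0.0007 -0.     -0.001 ] shift cm [0.01 0.   0.02]
t 15.43 pos [487.1 225.  179.9] F [-0.2 -0.1 -1.5] w 0.272 turn [-0.0006 -0.     -0.001 ] shift cm [0.01 0.   0.02]
```

View pics/w17c.png

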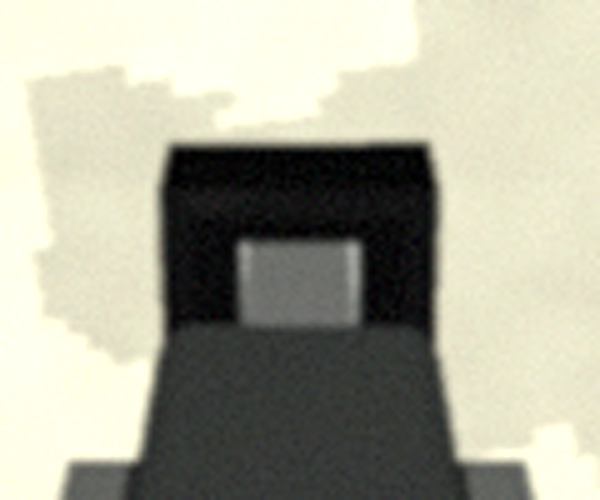

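View pics/s17.png

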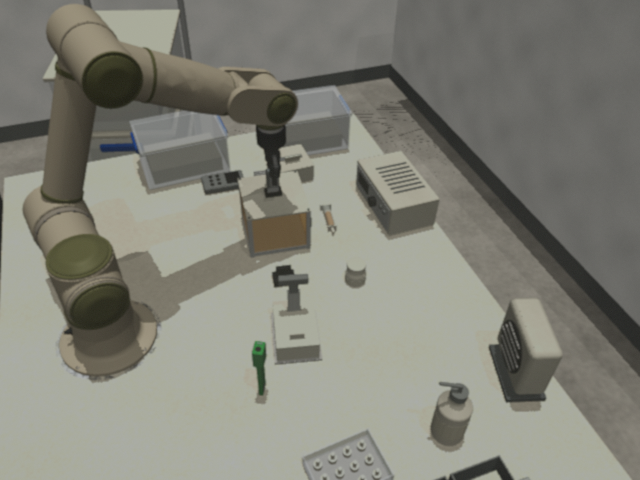

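```bash
python3 - <<'E'
from plan import *
c=capture("wrist")
f=lambda u,v:((u+.5)/5-.5+260,(v+.5)/5-.5+200)
a=np.radians(-6.7); ex=np.array([np.cos(a),np.sin(a)]); ey=np.array([-np.sin(a),np.cos(a)]); C0=np.array([486.5,225.0])
loc=lambda k,z:[round(float((ray(c,f(*k),z)[:2]-C0)@e),1) for e in(ex,ey)]
print("collar z140",loc((168,144),140),loc((430,144),140),"throat near z150",loc((238,240),150),loc((362,240),150))
for z in(166,170,174): print("handle bottom",z,loc((172,325),z),loc((430,325),z))
E
```

```text
collar z140 [-22.7, -13.1] [-22.7, 13.1] throat near z150 [-16.1, -5.8] [-16.0, 6.1]
handle bottom 166 [-13.7, -11.2] [-13.7, 11.6]
handle bottom 170 [-15.3, -10.9] [-15.3, 11.3]
handle bottom 174 [-16.9, -10.6] [-16.9, 11.0]
```

The blade is centred in the throat with a gap on both sides. The handle bottom is about 15 mm above the collar, forces show only the probe's weight, and the arm is still. Handing in.

```bash
python3 -c "
from rig import ctrl,job
import numpy as np
s=ctrl.sense(); print(s['time_s'],s['eef_pos'].round(1),np.abs(s['dq']).max().round(4),s['force'].round(1),s['grip_width'])
print(job.finish_job())"
```

```text
15.5333 [487.1 225.  179.8] 0.0025 [-0.3  0.6 -1.9] 0.2766899491117073
the job is handed in; nothing more can be done
None
```

The job was handed in at 15.5 s; the hand-in reports no verdict.

- **Cap:** I lifted the light cap off the collar and stood it upright on the table at about (453, 33) mm, midway between the chamber and the stand.
- **Probe:** I took the grey block-handled probe from the stand, carried it without a half turn so its window still faces the lamp side (+y), and lowered it through the slot. The arm is holding it there, gripped.

**Last checks**
- **Fit in the slot:** the blade is centred in the throat in y, with a gap on both sides. Side forces were under about 1 N, and the vertical force was just the probe's weight.
- **Upright and still:** the handle showed no measurable tilt (about 0.1°). The highest joint speed was 0.0025 rad/s.
- **Height:** the handle image before and after gripping puts the tip at about 60 mm and the window at about 75 mm, level with the lens. The handle bottom is then about 15 mm above the collar.

**Disagreements**
- The first pass with the top, side and wrist views differed by 2–5 mm on the chamber's position. I aligned the blade to the slot in the same wrist image instead.
- A separate wrist-camera check of the handle's bottom edge would also fit the probe sitting 1–2 mm higher.
- The window itself was never seen inside the chamber. Its facing and height come from the probe's position in the stand and the given sizes.

The paddle, green look-alike, jar and syringe were still in their places in the last side picture. I saw no sign that anything else had moved, but I did not measure it.

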